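Lay a firebrick heat shield in running bond and start the hearth fan

TASK

Build up the hearth's heat shield: lay all the loose cream bricks on the bedded base course in running bond, flush with it and in line, each centred over a joint beneath, filling the first new course of four before any that remain go on the course above. When the shield stands, press the recessed start button fully down with the pin of the punch (not with the fingers) for a moment, then stand the punch back in its wooden stand. Leave the other things on the bench where they are and standing.

Things in the scene. Friction and masses are not known exactly. Their poses are not given: they have to be found in the camera images.
- hearth: Small bench-top brazing hearth, fixed. On its robot side runs a base course of five reddish firebricks, already bedded, 364 mm long, 46 mm thick, 46 mm high (bricks 68 mm long with pale 6 mm mortar joints, so 74 mm from brick to brick). Beyond it, away from the robot, lies a low dark slab 160 x 364 mm, 12 mm high. Origin: on the bench, under the centre of the base course (its middle brick); y runs along the course, x across it towards the slab, z up.
- punch: Pin punch standing tip down in its wooden stand: round green handle 28 mm across and 70 mm long above a steel pin 10 mm across and 60 mm long (130 mm in all, about 120 g). Origin: centre of the pin's tip; z runs up along the punch; the handle lies from 60 to 130 mm.
- stand: Light wooden block 60 x 60 x 75 mm, fixed, with an 18 mm square hole 65 mm deep in the middle of its top; the punch's handle rests on the block's top with the pin hanging in the hole (tip 15 mm above the bench). Origin: underside centre.
- control: Grey fan control box 80 x 80 x 60 mm, fixed, with a small green lamp near a corner of its top and a round 23 mm hole in the middle of its top, in which sits the red start button, recessed: its face, 19 mm across, lies 12 mm below the box's top when at rest. Origin: underside centre.
- start_button (a joint): Travel of the red start button, straight down: 0 at rest, 6 mm (0.006) fully down. Spring: it starts to move at about 2 N and is fully down at about 5.5 N; it springs back.
- low1 (a point): First new course, above the base joint at the hearth's y = -111 mm, 69 mm above the bench. The point is where the centre of a correctly laid brick comes; its axes are those of the hearth.
- low2 (a point): First new course, above the base joint at the hearth's y = -37 mm, 69 mm above the bench. The point is where the centre of a correctly laid brick comes; its axes are those of the hearth.
- low3 (a point): First new course, above the base joint at the hearth's y = +37 mm, 69 mm above the bench. The point is where the centre of a correctly laid brick comes; its axes are those of the hearth.
- low4 (a point): First new course, above the base joint at the hearth's y = +111 mm, 69 mm above the bench. The point is where the centre of a correctly laid brick comes; its axes are those of the hearth.
- high1 (a point): Second new course, above the joint between low1 and low2 (y = -74 mm), 115 mm above the bench. The point is where the centre of a correctly laid brick comes; its axes are those of the hearth.
- high2 (a point): Second new course, above the joint between low2 and low3 (y = +0 mm), 115 mm above the bench. The point is where the centre of a correctly laid brick comes; its axes are those of the hearth.
- high3 (a point): Second new course, above the joint between low3 and low4 (y = +74 mm), 115 mm above the bench. The point is where the centre of a correctly laid brick comes; its axes are those of the hearth.
- brick1: Loose cream firebrick 1, 68 x 46 x 46 mm, about 200 g, all alike and interchangeable; lies on the bench on the robot's side of the hearth. Not every brick is there in every run. Origin: its centre; x along its length, z up at the start.
- brick2: Loose cream firebrick 2, 68 x 46 x 46 mm, about 200 g, all alike and interchangeable; lies on the bench on the robot's side of the hearth. Not every brick is there in every run. Origin: its centre; x along its length, z up at the start.
- brick3: Loose cream firebrick 3, 68 x 46 x 46 mm, about 200 g, all alike and interchangeable; lies on the bench on the robot's side of the hearth. Not every brick is there in every run. Origin: its centre; x along its length, z up at the start.
- brick4: Loose cream firebrick 4, 68 x 46 x 46 mm, about 200 g, all alike and interchangeable; lies on the bench on the robot's side of the hearth. Not every brick is there in every run. Origin: its centre; x along its length, z up at the start.
- brick5: Loose cream firebrick 5, 68 x 46 x 46 mm, about 200 g, all alike and interchangeable; lies on the bench on the robot's side of the hearth. Not every brick is there in every run. Origin: its centre; x along its length, z up at the start.
- brick6: Loose cream firebrick 6, 68 x 46 x 46 mm, about 200 g, all alike and interchangeable; lies on the bench on the robot's side of the hearth. Not every brick is there in every run. Origin: its centre; x along its length, z up at the start.
- sanding_block: Cork sanding block 85 x 45 x 36 mm lying among the bricks. Not part of the job. Origin: on its underside.
- spanner: Spanner 170 mm long lying at the left. Not part of the job. Origin: on its underside.
- bolt_jar: Glass jar, 64 mm across, 85 mm high. Not part of the job. Origin: on its underside.
- paint_can: Can, 72 mm across, 95 mm high. Not part of the job. Origin: on its underside.
- bearing: Steel bearing ring, 70 mm across, 20 mm high. Not part of the job. Origin: on its underside.
- mug: Blue mug, 80 mm across, 90 mm high, at the right. Not part of the job. Origin: on its underside.
Things that resemble listed ones, but are neither listed nor needed, are in the scene too. What is shaped like the brick6 but green is not meant.

How it is judged:
By the outcome, as a careful person would: the job done as asked, in the order asked, and still so for the second after the job is handed in, with the robot touching nothing.
Of brick1, brick2, brick3, brick4, brick5, brick6 only 4 to 6 are there at a start; the rules pass over those that are not, and their reading is None.
At some moment in a run one of brick1, brick2, brick3, brick4, brick5, brick6 may be knocked a few centimetres aside while the robot is not near it.
It also fails if it takes over 210 s, if anything falls off the work surface, if the arm or the gripper's body presses on something with over 40 N, if the wrist force passes 120 N, or if a joint passes its speed limit or range.

ROBOT

A 6-joint arm with a two-finger parallel gripper is mounted at the origin on the work surface. World frame = base frame: x ahead of the robot, y to its left, z up, the work surface at z = 0. Lengths are in m, angles in rad, forces in N, time in s.
With the tool pointing down it reaches from about 0.275 to 1 m from the base axis. Payload 8.4 kg.
Tool frame: the origin (TCP) lies on the centre line of the jaws, within the pads' length; the fingertips stand 14 mm ahead of it and the grasp point (between the pads) lies 5 mm behind it; x points along the fingers, y is the direction in which the jaws open and shut, and the axes are right-handed (so a half turn about x gives the same grasp; the last joint's range is limited). The gripper opens to 85 mm and grips with 20 to 120 N. Pads are 22 mm wide; open, the fingers measure 114 mm over their backs; the gripper's body (76 mm by 85 mm) begins 54 mm behind the grasp point. The pads swing forward as they close: fully open they stand 13 mm farther back than shut.
Start: joints at [1.265, 0.353, 1.633, -0, 1.155, -0.002], TCP at [0.187, 0.596, 0.245] pointing down, gripper open.
Joint ranges: [-2.63, 2.63], [-0.92, 2.1], [0.06, 2.66], [-1.3, 4.44], [0, 2.69], [-3.02, 3.02]. Speed limits (rad/s): [2.22, 2.22, 2.79, 3.14, 3.14, 3.14].

INTERFACE

Orientations are given as a rotation vector (axis times angle).
In Python, from bench import arm, imaging gives the robot as it stands.
- The arm moves only by the tool jog_arm, never from a script. Its argument "deltas" is a list of rows, each a list of 7 numbers: the opening, from 0 (shut) to 1 (fully open), then the shift along the tool's x, y, z in m, then the turn, a rotation vector about the tool's x, y, z in degrees. A call has 1 to 8 rows; each row shifts and turns the commanded pose from where the row before left it, along the tool's axes as they then stand; what a row does not reach is not made up. A row lasts 1/10 s, in which the tool goes at most 50 mm and 8.59 degrees, less where a joint would pass 70% of its speed; a pose out of reach is approached as far as the arm can. A call with a gripper value outside its range is refused whole. The fingers move at their own pace and stop on an object; the grip force is fixed at half the most. Time passes only in rows, so rows that do not move let the fingers close. It gives the time, the measured TCP pose, the force and the opening at its end, in the units of the state.
- arm.state(): the state, without advancing time (a new reading comes with each control period).
- imaging.get_image(name): name is "side" or "top"; returns a dict with "frame" (384x512x3 uint8, red, green, blue), "range_z" (384x512 float32, m along the optical axis (not along the pixel's ray), 0 where there is no reading), "K" (3x3 intrinsics, pixels), "dist" ([k1, k2, p1, p2, k3] as OpenCV has them; the pictures are not rectified), "R" (3x3) and "t" (3): a world point X has camera coordinates R X + t. Camera axes: x right, y down, z forward; pixel columns grow to the right and rows downward; lengths in m; the calibration is good to about 2 mm. A picture is of the moment at which its call begins.
- arm.hand_in(): hands the job in, once; it reports no verdict.
The state is a dict: "clock": time; "joints": joint angles; "qvel": joint speeds; "effort": joint torques, N m; "position": TCP position; "tool_rot": TCP orientation; "ft_force": force on the tool from outside, world axes, zero at the start; "ft_torque": the same for the moment, N m; "grip_width": finger opening in m.
Only numpy, scipy, OpenCV 4.12 (cv2) and the standard library are available. Lean on these libraries where they do the work, as an engineer would, in place of code of your own. Each camera call takes 0.05 s, during which the arm holds its last target.

## Working session

There is one attempt and no reset: what is moved stays moved. The work goes in short steps, Python scripts to look and compute and a tool call to move; the robot and the scene stay as the last step left them, time stands still between calls to the robot, and variables do not carry over. Pictures are saved under pics/ and viewed, and the job is handed in when it is done.

Besides the shell and the picture viewer there is one more tool, called by a JSON object that holds its "op" and its "data". jog_arm: Moves the arm, as the interface text tells. Its arguments: {"type":"object","properties":{"deltas":{"type":"array","items":{"type":"array","items":{"type":"number"}}}},"required":["deltas"]}

```bash
mkdir -p pics; ls
python3 - <<'E'
from bench import arm, imaging
import cv2
s=arm.state(); print(s)
for n in("top","side"):
    im=imaging.get_image(n); cv2.imwrite(f"pics/{n}0.png",im["frame"][:,:,::-1]); print(n,im["K"],im["dist"],im["R"],im["t"])
E
```

```text
pics
{'clock': 0.0, 'joints': array([ 1.26462325e+00,  3.53628355e-01,  1.63417267e+00,  1.21990252e-05,
        1.15521007e+00, -2.42108172e-03]), 'qvel': array([ 0.00192324, -0.00102827, -0.00068967,  0.00126669,  0.00097725,
        0.00167072]), 'effort': array([ 1.11228772e-03, -6.05238891e+01, -3.42071629e+01,  6.17781734e-05,
        8.80811247e-03, -1.88150040e-05]), 'position': array([0.18680303, 0.59592616, 0.24455755]), 'tool_rot': array([ 0.23730885,  1.55784588, -0.23951478]), 'ft_force': array([ 0.25175187, -0.34868705,  0.62158089]), 'ft_torque': array([ 0.01963041, -0.04364065, -0.02649994]), 'grip_width': 0.08549906462303769}
top [[367.49015729   0.         259.73613163]
 [  0.         367.49015729 193.40135534]
 [  0.           0.           1.        ]] [-0.06106962  0.          0.          0.          0.        ] [[ 0.02472489 -0.99963228  0.01113458]
 [-0.98487296 -0.02626762 -0.17127541]
 [ 0.17150491 -0.00673139 -0.98516027]] [-0.03132399  0.4817911   1.12934005]
side [[412.75251727   0.         244.82536475]
 [  0.         412.75251727 191.61596441]
 [  0.           0.           1.        ]] [0.04562159 0.         0.         0.         0.        ] [[-0.99233076 -0.12246378  0.01680118]
 [-0.09601402  0.67802925 -0.72873702]
 [ 0.0778522  -0.72476131 -0.68458752]] [0.47371059 0.12501304 1.47219528]
```

View pics/top0.png

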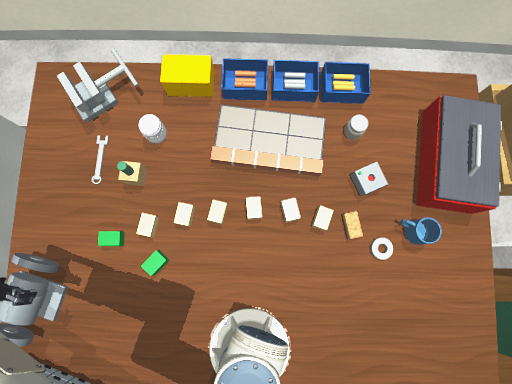

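View pics/side0.png

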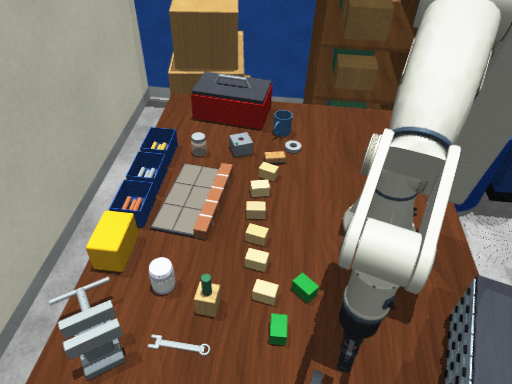

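Top view: six cream bricks at (147,225), (184,214), (217,211), (254,208), (290,209) and (323,218). The cork block is at (352,225), the green decoys at (110,239) and (153,263), the punch in its stand at (127,170), the control box at (369,178), and the base course runs from (212,155) to (322,166). I'll measure these next.

```bash
cat > h.py <<'E'
import numpy as np, cv2
from bench import arm, imaging
from scipy.spatial.transform import Rotation as Rot
def shot(n,save=None):
    im=imaging.get_image(n)
    if save: cv2.imwrite(f"pics/{save}.png",im["frame"][:,:,::-1])
    return im
def cast(im,uv,z):
    uv=np.asarray(uv,float).reshape(-1,1,2)
    p=cv2.undistortPoints(uv,im["K"],im["dist"]).reshape(-1,2)
    d=np.c_[p,np.ones(len(p))]@im["R"]; c=-im["R"].T@im["t"]
    return c+d*((z-c[2])/d[:,2])[:,None]
def cloud(im):
    h,w=im["range_z"].shape
    u,v=np.meshgrid(np.arange(w),np.arange(h))
    p=cv2.undistortPoints(np.stack([u,v],-1).reshape(-1,1,2).astype(float),im["K"],im["dist"]).reshape(-1,2)
    z=im["range_z"].reshape(-1)
    X=(np.c_[p*z[:,None],z]-im["t"])@im["R"]; X[z==0]=np.nan
    return X.reshape(h,w,3)
def proj(im,X):
    r,_=cv2.Rodrigues(im["R"]); return cv2.projectPoints(np.asarray(X,float).reshape(-1,3),r,im["t"],im["K"],im["dist"])[0].reshape(-1,2)
def blobs(m,amin=40):
    n,l,st,c=cv2.connectedComponentsWithStats(m.astype(np.uint8))
    return [(l==i,st[i,4],c[i]) for i in range(1,n) if st[i,4]>=amin]
def rect(im,mask,z):
    v,u=np.nonzero(mask); X=cast(im,np.c_[u,v],z)[:,:2]
    # pixel-centre hull
    (c,s,a)=cv2.minAreaRect((X*1000).astype(np.float32))
    if s[0]<s[1]: s=(s[1],s[0]); a+=90
    return np.array(c)/1000,s,(a+90)%180-90,X.mean(0)
def bricks(im,zt=0.046,tol=0.008,amin=60):
    hsv=cv2.cvtColor(im["frame"],cv2.COLOR_RGB2HSV); C=cloud(im)
    m=(abs(C[...,2]-zt)<tol)&(hsv[...,2]>130)&(hsv[...,1]<110)
    return [(b[2].round(0),b[1])+rect(im,b[0],zt) for b in blobs(m,amin)]
E
python3 - <<'E'
from h import *
np.set_printoptions(precision=4,suppress=True)
for n in("top","side"):
    im=shot(n)
    hsv=cv2.cvtColor(im["frame"],cv2.COLOR_RGB2HSV); C=cloud(im)
    pts=[(184,212),(254,206),(235,159),(127,170),(352,225)] if n=="top" else [(255,207),(256,229),(207,215),(267,288),(275,158)]
    for u,v in pts: print(n,(u,v),hsv[v,u],C[v,u])
    for b in bricks(im): print(n,*b)
    m=(abs(C[...,2]-.046)<.008)&(hsv[...,1]>60)&(hsv[...,0]<14)&(hsv[...,2]>150)
    cv2.imwrite(f"pics/m_{n}.png",m*255)
    for b in blobs(m): print("red",b[2],b[1],*rect(im,b[0],.046))
im=shot("top")
f=im["frame"]
a=cv2.resize(f[90:250,90:400],None,fx=2.5,fy=2.5,interpolation=cv2.INTER_CUBIC)
cv2.imwrite("pics/c0.png",a[:,:,::-1])
E
```

```text
top (184, 212) [ 30   9 247] [0.4163 0.2187 0.0423]
top (254, 206) [ 30   6 247] [ 0.441  -0.0018  0.0449]
top (235, 159) [ 17  88 245] [0.5919 0.0636 0.0472]
top (127, 170) [ 73 109  82] [0.5295 0.3833 0.1212]
top (352, 225) [ 23 105 245] [ 0.3895 -0.3151  0.0343]
top [267. 159.] 1470 [ 0.5938 -0.0377] (361.06842041015625, 46.04185485839844) 84.17695617675781 [ 0.5945 -0.0389]
top [253. 207.] 309 [0.4374 0.0006] (67.6961441040039, 45.26582717895508) 6.91660213470459 [0.4369 0.0006]
top [290. 209.] 309 [ 0.4339 -0.1164] (67.7134780883789, 45.826171875) 15.348733901977539 [ 0.4339 -0.1163]
top [217. 211.] 313 [0.4219 0.1159] (67.23975372314453, 46.28190231323242) -13.1451416015625 [0.4219 0.1157]
top [183. 214.] 302 [0.4104 0.2215] (67.8152847290039, 46.87430191040039) -9.768516540527344 [0.4105 0.2209]
top [323. 217.] 305 [ 0.4103 -0.2203] (67.02501678466797, 44.85447311401367) -18.317947387695312 [ 0.4101 -0.2201]
top [146. 225.] 317 [0.3732 0.3358] (67.83213806152344, 48.10099411010742) -11.341323852539062 [0.373  0.3363]
side (255, 207) [ 24  64 247] [0.4408 0.0068 0.0445]
side (2
[... 1009 characters left out ...]
68.5615] 130 [ 0.5817 -0.1865] (66.59115600585938, 45.30359649658203) 84.17893981933594 [ 0.582  -0.1862]
red [219.482  180.7626] 139 [ 0.5894 -0.1129] (66.07598876953125, 45.082847595214844) 84.03662872314453 [ 0.589  -0.1125]
red [213.9167 193.7115] 156 [ 0.5972 -0.0393] (66.10049438476562, 45.425262451171875) 84.21160888671875 [ 0.5973 -0.0392]
red [208.1734 207.7399] 173 [0.6044 0.0344] (66.0595474243164, 45.824100494384766) 84.22364807128906 [0.6047 0.0347]
red [202.0104 222.7202] 193 [0.6121 0.1075] (66.4386215209961, 45.33279800415039) 84.66648864746094 [0.612  0.1081][ WARN:0@2.973] global loadsave.cpp:1063 imwrite_ Unsupported depth image for selected encoder is fallbacked to CV_8U.
```

View pics/c0.png

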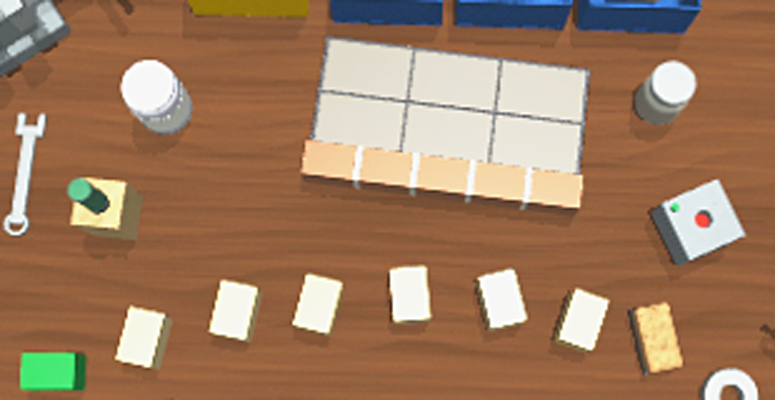

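```bash
cat >> h.py <<'E'
def pose():
    s=arm.state(); R=Rot.from_rotvec(s["tool_rot"]).as_matrix(); return s,np.array(s["position"]),R
def psi(R): return np.degrees(np.arctan2(R[1,1],R[0,1]))
def leg(p,ps,tgt,tps):
    """tool-axis shift to tgt from p at yaw ps, and turn about x"""
    c,s=np.cos(np.radians(ps)),np.sin(np.radians(ps))
    d=np.array(tgt)-p
    turn=-((tps-ps+90)%180-90)
    return np.array([-d[2], c*d[0]+s*d[1], s*d[0]-c*d[1]]),turn
def go(*wps):
    s,p,R=pose(); ps=psi(R)
    print("t %.1f p %s psi %.2f tilt %s F %s w %.4f j6 %.2f"%(s["clock"],p.round(4),ps,(R[:,0]).round(4),np.round(s["ft_force"],1),s["grip_width"],s["joints"][5]))
    for t in wps:
        # turn first then shift
        sh,tu=leg(p,ps,t[:3],t[3])
        ps2=ps-tu; sh2,_=leg(p,ps2,t[:3],ps2)
        n=max(1,int(np.ceil(np.linalg.norm(sh2)/.045))); 
        nt=int(np.ceil(abs(tu)/8.5))
        print("  turn %.2f (=%d x %.2f) then shift mm %s (=%d x %s)"%(tu,nt,tu/max(nt,1),(sh2*1000).round(1),n,(sh2/n).round(4)))
        p=np.array(t[:3]);ps=ps2
E
python3 - <<'E'
from h import *
go((.375,.337,.12,90-11.2),(.375,.337,.028,90-11.2),(.375,.337,.14,78.8))
E
```

```text
t 0.2 p [0.1869 0.5962 0.2449] psi 72.59 tilt [-2.e-04 -6.e-04 -1.e+00] F [ 0.4  0.6 -0.3] w 0.0856 j6 -0.00
  turn -6.21 (=1 x -6.21) then shift mm [ 124.9 -217.7  234.8] (=8 x [ 0.0156 -0.0272  0.0294])
  turn -0.00 (=0 x -0.00) then shift mm [92.  0.  0.] (=3 x [0.0307 0.     0.    ])
  turn -0.00 (=0 x -0.00) then shift mm [-112.    0.    0.] (=3 x [-0.0373  0.      0.    ])
```

{"op": "jog_arm", "data": {"deltas": [[1, 0, 0, 0, -6.2, 0, 0], [1, 0.0175, -0.031, 0.0335, 0, 0, 0], [1, 0.0175, -0.031, 0.0335, 0, 0, 0], [1, 0.0175, -0.031, 0.0335, 0, 0, 0], [1, 0.0175, -0.031, 0.0335, 0, 0, 0], [1, 0.0175, -0.031, 0.0335, 0, 0, 0], [1, 0.0175, -0.031, 0.0335, 0, 0, 0], [1, 0.0175, -0.031, 0.0335, 0, 0, 0]]}}

```text
clock: 1.05
position: [0.3757, 0.3365, 0.1223]
tool_rot: [0.154, 1.565, -0.153]
ft_force: [1.2, 0.2, 0.4]
grip_width: 0.0858
```

Run:
```python
from h import *
go((.375,.337,.12,90-11.2),(.375,.337,.028,90-11.2),(.375,.337,.14,78.8))
```

```text
t 1.1 p [0.3757 0.3365 0.1223] psi 78.81 tilt [ 5.e-04  4.e-04 -1.e+00] F [1.2 0.2 0.4] w 0.0858 j6 -0.65
  turn 0.01 (=1 x 0.01) then shift mm [ 2.3  0.4 -0.7] (=1 x [ 0.0023  0.0004 -0.0007])
  turn -0.00 (=0 x -0.00) then shift mm [92.  0.  0.] (=3 x [0.0307 0.     0.    ])
  turn -0.00 (=0 x -0.00) then shift mm [-112.    0.    0.] (=3 x [-0.0373  0.      0.    ])
```

{"op": "jog_arm", "data": {"deltas": [[1, 0.04, 0, -0.0005, 0, 0, 0], [1, 0.035, 0, 0, 0, 0, 0], [1, 0.019, 0, 0, 0, 0, 0], [1, 0, 0, 0, 0, 0, 0], [0, 0, 0, 0, 0, 0, 0], [0, 0, 0, 0, 0, 0, 0], [0, 0, 0, 0, 0, 0, 0], [0, 0, 0, 0, 0, 0, 0]]}}

```text
clock: 1.85
position: [0.3749, 0.3387, 0.0303]
tool_rot: [0.154, 1.564, -0.152]
ft_force: [0.1, -2.2, 5.8]
grip_width: 0.0448
```

{"op": "jog_arm", "data": {"deltas": [[0, 0, 0, 0, 0, 0, 0], [0, 0, 0, 0, 0, 0, 0]]}}

```text
clock: 2.05
position: [0.3749, 0.3387, 0.0303]
tool_rot: [0.154, 1.564, -0.152]
ft_force: [-0.4, -0.7, 6.5]
grip_width: 0.0453
```

{"op": "jog_arm", "data": {"deltas": [[0, -0.03, 0, 0, 0, 0, 0], [0, -0.045, 0, 0, 0, 0, 0], [0, -0.045, 0, 0, 0, 0, 0], [0, 0, 0, 0, 0, 0, 0], [0, 0, 0, 0, 0, 0, 0]]}}

```text
clock: 2.55
position: [0.3748, 0.3386, 0.1504]
tool_rot: [0.155, 1.563, -0.151]
ft_force: [-0.4, -0.8, -2.6]
grip_width: 0.0452
```

Run:
```python
from h import *
go((.375,.337,.14,78.8))
np.set_printoptions(precision=4,suppress=True)
for n in("top","side"):
    im=shot(n,n+"1")
    s,p,R=pose()
    for z in (p[2]-.005-.023,p[2]-.005+.023): 
        a=np.radians(-11.2); 
    C=np.array([[dx*34*np.cos(a)-dy*23*np.sin(a),dx*34*np.sin(a)+dy*23*np.cos(a),dz*23-5] for dx in(-1,1) for dy in (-1,1) for dz in(-1,1)])/1000+p
    uv=proj(im,C); f=im["frame"].copy()
    u,v=proj(im,[p])[0].astype(int)
    cr=f[max(0,v-60):v+60,max(0,u-80):u+80]; k=5
    cr=cv2.resize(cr,None,fx=k,fy=k,interpolation=cv2.INTER_CUBIC)
    for q in uv: cv2.circle(cr,(int((q[0]-max(0,u-80)+.5)*k),int((q[1]-max(0,v-60)+.5)*k)),3,(255,0,0),-1)
    cv2.imwrite(f"pics/h_{n}1.png",cr[:,:,::-1])
```

```text
t 2.5 p [0.3748 0.3386 0.1504] psi 78.81 tilt [ 0.0028  0.0025 -1.    ] F [-0.4 -0.8 -2.6] w 0.0452 j6 -0.64
  turn 0.01 (=1 x 0.01) then shift mm [10.4 -1.6  0.5] (=1 x [ 0.0104 -0.0016  0.0005])
```

View pics/h_top1.png

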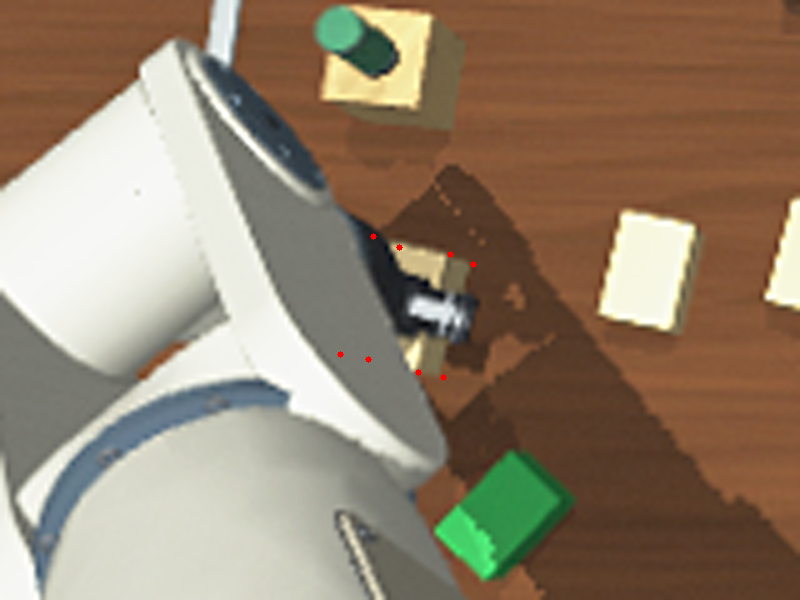

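View pics/h_side1.png

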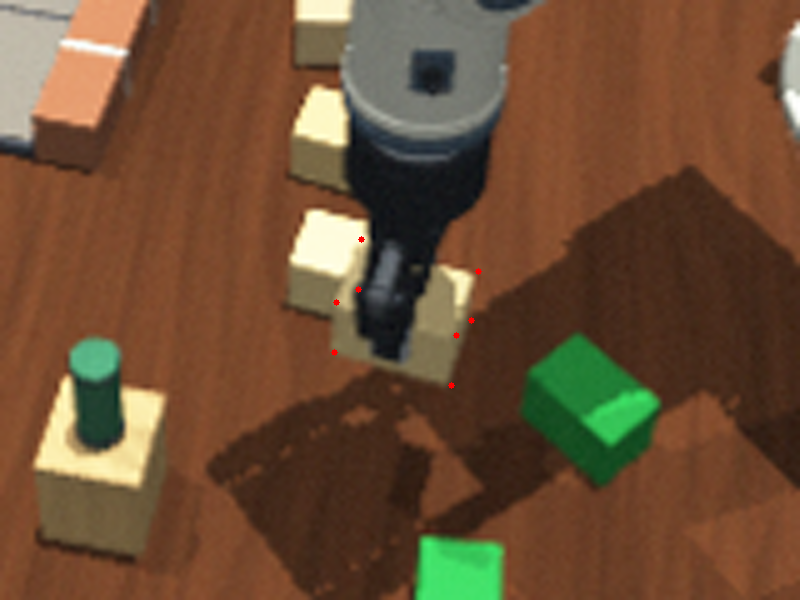

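```bash
cat >> h.py <<'E'
def tiltfix(R):
    a=R.T@np.cross(R[:,0],[0,0,-1.]); return np.degrees(a)
def rows(tgt,tps,n=None,g=0,start=None):
    """combined move: n rows, shift+turn; prints rows; returns end"""
    if start is None:
        s,p,R=pose(); ps=psi(R)
        print("t %.1f p %s psi %.2f tiltfix(deg) %s F %s w %.4f j6 %.2f"%(s["clock"],p.round(4),ps,tiltfix(R).round(2),np.round(s["ft_force"],1),s["grip_width"],s["joints"][5]))
    else: p,ps=start
    tgt=np.array(tgt); tu=-((tps-ps+90)%180-90); d=tgt-p
    if n is None: n=max(int(np.ceil(abs(tu)/8.5)),int(np.ceil(np.linalg.norm(d)/.045)),1)
    out=[]
    for i in range(n):
        sh,_=leg(np.zeros(3),ps,d/n,ps); out.append([g]+[round(float(x)*2000)/2000 for x in sh]+[round(tu/n,2),0,0]); ps-=tu/n
    for k in range(0,n,8): print(out[k:k+8])
    return tgt,ps
HC=np.array([.5955,-.0385]); HA=np.radians(84.17)
def slot(y,x=0): return HC+y*np.array([np.cos(HA),np.sin(HA)])+x*np.array([np.sin(HA),-np.cos(HA)])
E
python3 - <<'E'
from h import *
x,y=slot(.111)
e=rows((x,y,.16),-5.83)
rows((x,y,.0775),-5.83,start=e)
E
```

```text
t 2.6 p [0.3737 0.3375 0.1481] psi 78.80 tiltfix(deg) [ 0.   -0.04  0.05] F [ 0.2 -0.5 -2.2] w 0.0451 j6 -0.64
[[0, -0.001, -0.0215, 0.028, np.float64(8.46), 0, 0], [0, -0.001, -0.017, 0.031, np.float64(8.46), 0, 0], [0, -0.001, -0.0125, 0.033, np.float64(8.46), 0, 0], [0, -0.001, -0.0075, 0.0345, np.float64(8.46), 0, 0], [0, -0.001, -0.0025, 0.0355, np.float64(8.46), 0, 0], [0, -0.001, 0.003, 0.035, np.float64(8.46), 0, 0], [0, -0.001, 0.008, 0.0345, np.float64(8.46), 0, 0], [0, -0.001, 0.013, 0.033, np.float64(8.46), 0, 0]]
[[0, -0.001, 0.018, 0.0305, np.float64(8.46), 0, 0], [0, -0.001, 0.022, 0.0275, np.float64(8.46), 0, 0]]
[[0, 0.041, 0.0, 0.0, np.float64(-0.0), 0, 0], [0, 0.041, 0.0, 0.0, np.float64(-0.0), 0, 0]]
```

{"op": "jog_arm", "data": {"deltas": [[0, -0.001, -0.0215, 0.028, 8.46, 0, 0], [0, -0.001, -0.017, 0.031, 8.46, 0, 0], [0, -0.001, -0.0125, 0.033, 8.46, 0, 0], [0, -0.001, -0.0075, 0.0345, 8.46, 0, 0], [0, -0.001, -0.0025, 0.0355, 8.46, 0, 0], [0, -0.001, 0.003, 0.035, 8.46, 0, 0], [0, -0.001, 0.008, 0.0345, 8.46, 0, 0], [0, -0.001, 0.013, 0.033, 8.46, 0, 0]]}}

```text
clock: 3.45
position: [0.5603, 0.1237, 0.1548]
tool_rot: [1.068, 1.294, -1.072]
ft_force: [0.4, 0.1, -1.2]
grip_width: 0.0451
```

{"op": "jog_arm", "data": {"deltas": [[0, -0.001, 0.018, 0.0305, 8.46, 0, 0], [0, -0.001, 0.022, 0.0275, 8.46, 0, 0], [0, 0, 0, 0, 0, 0, 0], [0, 0, 0, 0, 0, 0, 0]]}}

```text
clock: 3.85
position: [0.6065, 0.0717, 0.1567]
tool_rot: [1.282, 1.162, -1.286]
ft_force: [-0.6, 0.2, -2.0]
grip_width: 0.0452
```

{"op": "jog_arm", "data": {"deltas": [[0, 0, 0, 0, 0, 0, 0], [0, 0, 0, 0, 0, 0, 0], [0, 0, 0, 0, 0, 0, 0], [0, 0, 0, 0, 0, 0, 0]]}}

```text
clock: 4.25
position: [0.6072, 0.0729, 0.1589]
tool_rot: [1.283, 1.16, -1.283]
ft_force: [0.4, -0.3, -2.1]
grip_width: 0.0452
```

Run:
```python
from h import *
x,y=slot(.111)
for i in range(5):
    shot("top"); e=rows((x,y,.0775),-5.83)
```

```text
t 4.3 p [0.6073 0.0728 0.1589] psi -5.75 tiltfix(deg) [ 0.   -0.   -0.01] F [-0.3 -0.6 -1.8] w 0.0453 j6 0.22
[[0, 0.0405, 0.0, 0.0005, np.float64(0.04), 0, 0], [0, 0.0405, 0.0, 0.0005, np.float64(0.04), 0, 0]]
t 4.3 p [0.6073 0.0727 0.1589] psi -5.76 tiltfix(deg) [ 0.   -0.   -0.01] F [ 1.1 -0.3 -2.3] w 0.0451 j6 0.22
[[0, 0.0405, 0.0, 0.0005, np.float64(0.03), 0, 0], [0, 0.0405, 0.0, 0.0005, np.float64(0.03), 0, 0]]
t 4.4 p [0.6074 0.0726 0.1589] psi -5.77 tiltfix(deg) [ 0.   -0.   -0.01] F [ 0.6 -0.4 -1.9] w 0.0453 j6 0.22
[[0, 0.0405, -0.0005, 0.0005, np.float64(0.03), 0, 0], [0, 0.0405, -0.0005, 0.0005, np.float64(0.03), 0, 0]]
t 4.5 p [0.6074 0.0725 0.1589] psi -5.79 tiltfix(deg) [ 0.   -0.   -0.01] F [ 0.6  0.4 -1.8] w 0.0452 j6 0.22
[[0, 0.0405, -0.0005, 0.0005, np.float64(0.02), 0, 0], [0, 0.0405, -0.0005, 0.0005, np.float64(0.02), 0, 0]]
t 4.5 p [0.6074 0.0724 0.1589] psi -5.79 tiltfix(deg) [-0.    0.   -0.01] F [ 0.4  0.7 -1.9] w 0.0448 j6 0.22
[[0, 0.0405, -0.0005, 0.0005, np.float64(0.02), 0, 0], [0, 0.0405, -0.0005, 0.0005, np.float64(0.02), 0, 0]]
```

{"op": "jog_arm", "data": {"deltas": [[0, 0.04, -0.0005, 0.0005, 0, 0, 0], [0, 0.039, 0, 0, 0, 0, 0], [0, 0, 0, 0, 0, 0, 0], [0, 0, 0, 0, 0, 0, 0], [0, 0, 0, 0, 0, 0, 0], [0, 0, 0, 0, 0, 0, 0], [0, 0, 0, 0, 0, 0, 0]]}}

```text
clock: 5.2
position: [0.6072, 0.0719, 0.0806]
tool_rot: [1.284, 1.159, -1.283]
ft_force: [-0.5, -0.7, -2.3]
grip_width: 0.0452
```

Run:
```python
from h import *
x,y=slot(.111)
rows((x,y,.0775),-5.83)
for n in("top","side"):
    im=shot(n); u,v=proj(im,[[x,y,.07]])[0].astype(int)
    cr=cv2.resize(im["frame"][v-40:v+40,u-50:u+50],None,fx=6,fy=6,interpolation=cv2.INTER_CUBIC); cv2.imwrite(f"pics/p1{n}.png",cr[:,:,::-1])
```

```text
t 5.2 p [0.6072 0.0719 0.0806] psi -5.81 tiltfix(deg) [ 0.   -0.01 -0.06] F [-0.5 -0.7 -2.3] w 0.0452 j6 0.22
[[0, 0.003, -0.0005, 0.0, np.float64(0.02), 0, 0]]
```

View pics/p1side.png

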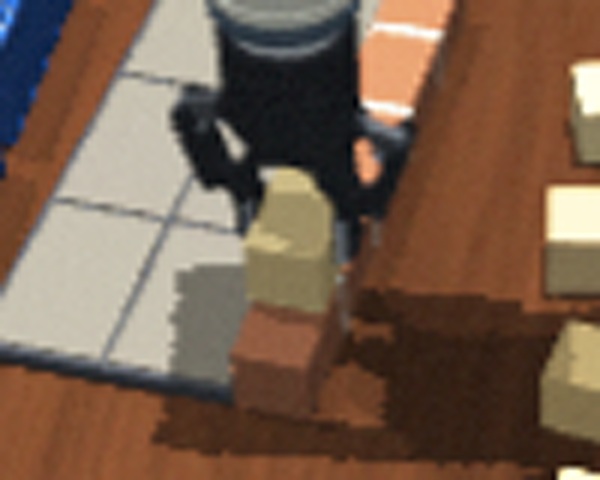

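{"op": "jog_arm", "data": {"deltas": [[0, 0.002, -0.0005, 0, 0, 0, 0], [0, 0.0015, 0, 0, 0, 0, 0], [0, 0, 0, 0, 0, 0, 0], [0, 0, 0, 0, 0, 0, 0], [0, 0, 0, 0, 0, 0, 0]]}}

```text
clock: 5.8
position: [0.6064, 0.0719, 0.0762]
tool_rot: [1.283, 1.16, -1.284]
ft_force: [-0.3, -0.2, -1.6]
grip_width: 0.0449
```

{"op": "jog_arm", "data": {"deltas": [[0, 0.001, 0, 0.0, 0, 0, 0], [0, 0, 0, 0, 0, 0, 0], [0, 0, 0, 0, 0, 0, 0], [0, 0, 0, 0, 0, 0, 0]]}}

```text
clock: 6.2
position: [0.6064, 0.0719, 0.0753]
tool_rot: [1.283, 1.16, -1.283]
ft_force: [-0.3, 0.6, -2.8]
grip_width: 0.045
```

{"op": "jog_arm", "data": {"deltas": [[0, 0.001, 0, 0.0, 0, 0, 0], [0, 0, 0, 0, 0, 0, 0], [0, 0, 0, 0, 0, 0, 0], [0, 0, 0, 0, 0, 0, 0]]}}

```text
clock: 6.6
position: [0.6066, 0.0719, 0.0748]
tool_rot: [1.284, 1.159, -1.283]
ft_force: [-2.9, -0.1, 6.1]
grip_width: 0.0453
```

{"op": "jog_arm", "data": {"deltas": [[0.8, 0, 0, 0, 0, 0, 0], [0.8, 0, 0, 0, 0, 0, 0], [0.8, 0, 0, 0, 0, 0, 0], [0.8, -0.03, 0, 0, 0, 0, 0], [1, -0.045, 0, 0, 0, 0, 0], [1, -0.02, 0, -0.045, 0, 0, 0], [1, 0, 0, -0.045, 0, 0, 0], [1, 0, 0, -0.045, 0, 0, 0]]}}

```text
clock: 7.4
position: [0.6208, 0.2076, 0.1706]
tool_rot: [1.286, 1.158, -1.282]
ft_force: [0.9, 0.3, -0.6]
grip_width: 0.0853
```

{"op": "jog_arm", "data": {"deltas": [[1, 0, -0.025, -0.04, -8, 0, 0], [1, 0, -0.025, -0.04, -8, 0, 0], [1, 0, -0.025, -0.04, -8, 0, 0], [1, 0, 0, -0.045, -8, 0, 0], [1, 0, 0, 0, -8, 0, 0]]}}

```text
clock: 7.9
position: [0.5248, 0.37, 0.1694]
tool_rot: [0.753, 1.438, -0.751]
ft_force: [1.7, -0.6, -0.3]
grip_width: 0.0853
```

Run:
```python
from h import *
np.set_printoptions(precision=4,suppress=True)
for n in("top","side"):
    im=shot(n,n+"2")
    for z in(.046,.092):
        for b in bricks(im,z): print(n,z,*b)
    hsv=cv2.cvtColor(im["frame"],cv2.COLOR_RGB2HSV); C=cloud(im)
    m=(abs(C[...,2]-.046)<.008)&(hsv[...,1]>60)&(hsv[...,0]<20)&(hsv[...,2]>150)&(C[...,0]>.55)&(C[...,0]<.64)
    for b in blobs(m): print("red",b[2],b[1],*rect(im,b[0],.046))
rows((.41,.22,.12),80)
```

```text
top 0.046 [292. 165.] 416 [ 0.5863 -0.1176] (198.51356506347656, 44.26820373535156) 84.2831039428711 [ 0.5785 -0.1209]
top 0.046 [253. 207.] 306 [0.4375 0.0006] (67.4419937133789, 45.31786346435547) 6.788992404937744 [0.4373 0.0004]
top 0.046 [290. 209.] 305 [ 0.434  -0.1168] (67.69168853759766, 45.02851486206055) 15.348732948303223 [ 0.434  -0.1169]
top 0.046 [216. 211.] 310 [0.422  0.1158] (66.61457061767578, 46.29804992675781) -12.518821716308594 [0.4219 0.1159]
top 0.046 [183. 214.] 299 [0.411 0.221] (67.6492919921875, 45.66249084472656) -8.123046875 [0.4111 0.2207]
top 0.046 [323. 217.] 303 [ 0.4104 -0.2204] (66.82066345214844, 44.85345458984375) -18.327720642089844 [ 0.4102 -0.2202]
top 0.092 [116.  70.] 343 [0.8597 0.4818] (159.0843505859375, 115.0296401977539) 34.71517562866211 [0.8716 0.4642]
top 0.092 [83. 89.] 125 [0.7991 0.5642] (64.68159484863281, 28.63726234436035) 37.64924621582031 [0.804  0.5662]
top 0.092 [149. 125.] 348 [0.6845 0.3357] (67.34184265136719, 67.04631042480469) 4.449282646179199 [0.6854 0.3369]
top 0.092 [359. 122.] 122 [ 0.7131 -0.3308] (53.53680801391
[... 1913 characters left out ...]
2480469) -52.63785171508789 [0.6881 0.3395]
side 0.092 [ 79. 294.] 424 [0.87  0.467] (158.1150360107422, 76.42391204833984) 35.22402572631836 [0.8815 0.4549]
side 0.092 [ 90. 328.] 66 [0.8125 0.5483] (70.01655578613281, 7.9997477531433105) 34.98354721069336 [0.8125 0.5483]
t 8.0 p [0.5262 0.3665 0.1691] psi 34.45 tiltfix(deg) [-0.    0.01  0.  ] F [-0.1 -0.9 -0.1] w 0.0854 j6 0.00
[[0, 0.008, -0.03, 0.009, np.float64(-7.59), 0, 0], [0, 0.008, -0.0305, 0.005, np.float64(-7.59), 0, 0], [0, 0.008, -0.031, 0.001, np.float64(-7.59), 0, 0], [0, 0.008, -0.031, -0.003, np.float64(-7.59), 0, 0], [0, 0.008, -0.0305, -0.007, np.float64(-7.59), 0, 0], [0, 0.008, -0.029, -0.011, np.float64(-7.59), 0, 0]]
```

View pics/top2.png

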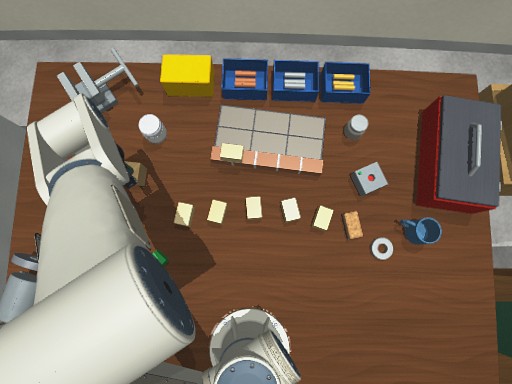

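Run:
```python
from h import *
a=[]
for n,(u,v) in(("top",(232,155)),("side",(212,215))):
    f=cv2.imread(f"pics/{n}2.png"); a.append(cv2.resize(f[v-30:v+30,u-38:u+38],(760,600),interpolation=cv2.INTER_CUBIC)[:, :])
cv2.imwrite("pics/z2.png",cv2.resize(np.hstack(a),(800,316)))
cv2.imwrite("pics/z2s.png",a[1])
```

```text
(no output)
```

View pics/z2.png

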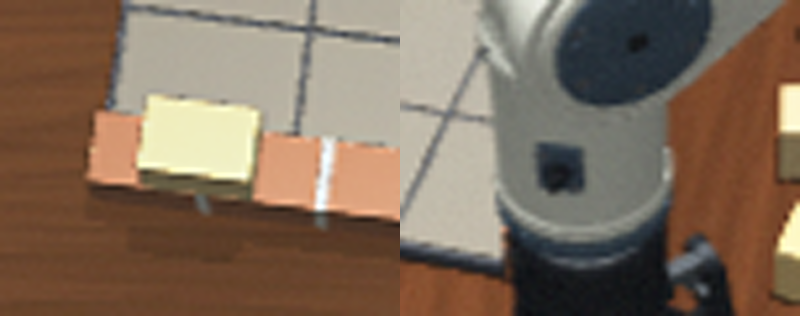

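Run:
```python
from h import *
e=rows((.412,.222,.10),80.5,n=8,g=1)
e=rows((.412,.222,.028),80.5,g=1,start=e)
x,y=slot(.037-.001)
e=rows((.412,.222,.15),80.5,start=e)
e=rows((x,y,.15),-5.83,start=e)
```

```text
t 8.0 p [0.5262 0.3665 0.1691] psi 34.45 tiltfix(deg) [-0.    0.01  0.  ] F [-0.1 -0.9 -0.1] w 0.0854 j6 0.00
[[1, 0.0085, -0.022, 0.007, np.float64(-5.76), 0, 0], [1, 0.0085, -0.0225, 0.0045, np.float64(-5.76), 0, 0], [1, 0.0085, -0.023, 0.0025, np.float64(-5.76), 0, 0], [1, 0.0085, -0.023, 0.0, np.float64(-5.76), 0, 0], [1, 0.0085, -0.023, -0.0025, np.float64(-5.76), 0, 0], [1, 0.0085, -0.0225, -0.0045, np.float64(-5.76), 0, 0], [1, 0.0085, -0.022, -0.007, np.float64(-5.76), 0, 0], [1, 0.0085, -0.021, -0.009, np.float64(-5.76), 0, 0]]
[[1, 0.036, 0.0, 0.0, np.float64(-0.0), 0, 0], [1, 0.036, 0.0, 0.0, np.float64(-0.0), 0, 0]]
[[0, -0.0405, 0.0, 0.0, np.float64(-0.0), 0, 0], [0, -0.0405, 0.0, 0.0, np.float64(-0.0), 0, 0], [0, -0.0405, 0.0, 0.0, np.float64(-0.0), 0, 0]]
[[0, 0.0, -0.0175, 0.02, np.float64(7.85), 0, 0], [0, 0.0, -0.0145, 0.0225, np.float64(7.85), 0, 0], [0, 0.0, -0.011, 0.024, np.float64(7.85), 0, 0], [0, 0.0, -0.008, 0.0255, np.float64(7.85), 0, 0], [0, 0.0, -0.0045, 0.026, np.float64(7.85), 0, 0], [0, 0.0, -0.0005, 0.0265, np.float64(7.85), 0, 0], [0, 0.0, 0.003, 0.0265, np.float64(7.85), 0, 0], [0, 0.0, 0.0065, 0.026, np.float64(7.85), 0, 0]]
[[0, 0.0, 0.01, 0.0245, np.float64(7.85), 0, 0], [0, 0.0, 0.0135, 0.023, np.float64(7.85), 0, 0], [0, 0.0, 0.0165, 0.021, np.float64(7.85), 0, 0]]
```

{"op": "jog_arm", "data": {"deltas": [[1, -0.005, -0.022, 0.007, -5.76, 0, 0], [1, 0, -0.0225, 0.0045, -5.76, 0, 0], [1, 0, -0.023, 0.0025, -5.76, 0, 0], [1, 0, -0.023, 0, -5.76, 0, 0], [1, 0.014, -0.023, -0.0025, -5.76, 0, 0], [1, 0.02, -0.0225, -0.0045, -5.76, 0, 0], [1, 0.02, -0.022, -0.007, -5.76, 0, 0], [1, 0.02, -0.021, -0.009, -5.76, 0, 0]]}}

```text
clock: 8.8
position: [0.4119, 0.2197, 0.0998]
tool_rot: [0.135, 1.566, -0.135]
ft_force: [-0.1, -0.2, 0.6]
grip_width: 0.0854
```

{"op": "jog_arm", "data": {"deltas": [[1, 0, 0, 0, 0, 0, 0], [1, 0, 0, 0, 0, 0, 0], [1, 0, 0, 0, 0, 0, 0], [1, 0, 0, 0, 0, 0, 0]]}}

```text
clock: 9.2
position: [0.4135, 0.2219, 0.1011]
tool_rot: [0.136, 1.565, -0.134]
ft_force: [-0.2, -0.4, 0.5]
grip_width: 0.0855
```

Run:
```python
from h import *
e=rows((.412,.222,.028),80.5,g=1)
```

```text
t 9.2 p [0.4135 0.2219 0.1011] psi 80.17 tiltfix(deg) [-0.    0.1  -0.08] F [-0.2 -0.4  0.5] w 0.0855 j6 -0.91
[[1, 0.0365, 0.0, -0.001, np.float64(-0.17), 0, 0], [1, 0.0365, 0.0, -0.001, np.float64(-0.17), 0, 0]]
```

{"op": "jog_arm", "data": {"deltas": [[1, 0.036, 0, -0.001, -0.2, 0, 0], [1, 0.037, 0, 0, 0, 0, 0], [1, 0, 0, 0, 0, 0, 0], [1, 0, 0, 0, 0, 0, 0], [1, 0, 0, 0, 0, 0, 0], [0, 0, 0, 0, 0, 0, 0], [0, 0, 0, 0, 0, 0, 0], [0, 0, 0, 0, 0, 0, 0]]}}

```text
clock: 10.0
position: [0.4118, 0.2216, 0.0283]
tool_rot: [0.131, 1.566, -0.13]
ft_force: [-9.6, -4.1, 29.9]
grip_width: 0.0454
```

{"op": "jog_arm", "data": {"deltas": [[0, 0, 0, 0, 0, 0, 0], [0, 0, 0, 0, 0, 0, 0], [0, 0, 0, 0, 0, 0, 0]]}}

```text
clock: 10.3
position: [0.4117, 0.2216, 0.0284]
tool_rot: [0.131, 1.566, -0.13]
ft_force: [-1.8, -1.1, 12.5]
grip_width: 0.0452
```

Run:
```python
from h import *
x,y=slot(.037-.001)
e=rows((.412,.222,.15),80.5)
e=rows((x,y,.15),-5.83,start=e)
```

```text
t 10.3 p [0.4117 0.2216 0.0284] psi 80.46 tiltfix(deg) [-0.    0.06 -0.05] F [-1.8 -1.1 12.5] w 0.0452 j6 -0.91
[[0, -0.0405, 0.0, 0.0, np.float64(-0.01), 0, 0], [0, -0.0405, 0.0, 0.0, np.float64(-0.01), 0, 0], [0, -0.0405, 0.0, 0.0, np.float64(-0.01), 0, 0]]
[[0, 0.0, -0.0175, 0.02, np.float64(7.85), 0, 0], [0, 0.0, -0.0145, 0.0225, np.float64(7.85), 0, 0], [0, 0.0, -0.011, 0.024, np.float64(7.85), 0, 0], [0, 0.0, -0.008, 0.0255, np.float64(7.85), 0, 0], [0, 0.0, -0.0045, 0.026, np.float64(7.85), 0, 0], [0, 0.0, -0.0005, 0.0265, np.float64(7.85), 0, 0], [0, 0.0, 0.003, 0.0265, np.float64(7.85), 0, 0], [0, 0.0, 0.0065, 0.026, np.float64(7.85), 0, 0]]
[[0, 0.0, 0.01, 0.0245, np.float64(7.85), 0, 0], [0, 0.0, 0.0135, 0.023, np.float64(7.85), 0, 0], [0, 0.0, 0.0165, 0.021, np.float64(7.85), 0, 0]]
```

{"op": "jog_arm", "data": {"deltas": [[0, -0.04, 0, 0, 0, 0, 0], [0, -0.04, 0, 0, 0, 0, 0], [0, -0.042, 0, 0, 0, 0, 0], [0, 0, -0.0175, 0.02, 7.85, 0, 0], [0, 0, -0.0145, 0.0225, 7.85, 0, 0], [0, 0, -0.011, 0.024, 7.85, 0, 0], [0, 0, -0.008, 0.0255, 7.85, 0, 0], [0, 0, -0.0045, 0.026, 7.85, 0, 0]]}}

```text
clock: 11.1
position: [0.4964, 0.1181, 0.1496]
tool_rot: [0.669, 1.465, -0.669]
ft_force: [-0.1, 0.9, -1.4]
grip_width: 0.045
```

{"op": "jog_arm", "data": {"deltas": [[0, 0, -0.0005, 0.0265, 7.85, 0, 0], [0, 0, 0.003, 0.0265, 7.85, 0, 0], [0, 0, 0.0065, 0.026, 7.85, 0, 0], [0, 0, 0.01, 0.0245, 7.85, 0, 0], [0, 0, 0.0135, 0.023, 7.85, 0, 0], [0, 0, 0.0165, 0.021, 7.85, 0, 0], [0, 0, 0, 0, 0, 0, 0], [0, 0, 0, 0, 0, 0, 0]]}}

```text
clock: 11.9
position: [0.5981, -0.0037, 0.1491]
tool_rot: [1.284, 1.16, -1.284]
ft_force: [-0.2, 0.3, -1.9]
grip_width: 0.0449
```

{"op": "jog_arm", "data": {"deltas": [[0, 0, 0, 0, 0, 0, 0], [0, 0, 0, 0, 0, 0, 0], [0, 0, 0, 0, 0, 0, 0]]}}

```text
clock: 12.2
position: [0.5981, -0.0028, 0.1494]
tool_rot: [1.283, 1.16, -1.283]
ft_force: [0.1, -0.1, -1.8]
grip_width: 0.0452
```

Run:
```python
from h import *
x,y=slot(.037-.001)
e=rows((x,y,.078),-5.83)
```

```text
t 12.2 p [ 0.5981 -0.0028  0.1494] psi -5.79 tiltfix(deg) [-0.   -0.    0.01] F [ 0.1 -0.1 -1.8] w 0.0452 j6 0.09
[[0, 0.0355, 0.0005, 0.0, np.float64(0.02), 0, 0], [0, 0.0355, 0.0005, 0.0, np.float64(0.02), 0, 0]]
```

{"op": "jog_arm", "data": {"deltas": [[0, 0.036, 0.0005, 0, 0, 0, 0], [0, 0.0355, 0, 0, 0, 0, 0], [0, 0, 0, 0, 0, 0, 0], [0, 0, 0, 0, 0, 0, 0], [0, 0, 0, 0, 0, 0, 0], [0, 0.002, 0, 0, 0, 0, 0], [0, 0, 0, 0, 0, 0, 0], [0, 0, 0, 0, 0, 0, 0]]}}

```text
clock: 13.0
position: [0.5991, -0.0035, 0.0762]
tool_rot: [1.285, 1.159, -1.284]
ft_force: [0.1, 0.1, -1.6]
grip_width: 0.0451
```

{"op": "jog_arm", "data": {"deltas": [[0, 0.001, 0, 0, 0, 0, 0], [0, 0, 0, 0, 0, 0, 0], [0, 0, 0, 0, 0, 0, 0]]}}

```text
clock: 13.3
position: [0.599, -0.0035, 0.0748]
tool_rot: [1.284, 1.159, -1.284]
ft_force: [-0.0, 0.6, -1.5]
grip_width: 0.0453
```

{"op": "jog_arm", "data": {"deltas": [[0, 0.001, -0.0005, -0.0005, 0, 0, 0], [0, 0, 0, 0, 0, 0, 0], [0, 0, 0, 0, 0, 0, 0]]}}

```text
clock: 13.6
position: [0.5986, -0.003, 0.0737]
tool_rot: [1.284, 1.159, -1.284]
ft_force: [-0.6, -0.6, -1.9]
grip_width: 0.0452
```

{"op": "jog_arm", "data": {"deltas": [[0, 0.001, 0, 0, 0, 0, 0], [0, 0, 0, 0, 0, 0, 0], [0, 0, 0, 0, 0, 0, 0]]}}

```text
clock: 13.9
position: [0.5987, -0.0029, 0.0735]
tool_rot: [1.284, 1.159, -1.284]
ft_force: [-2.7, -0.6, 5.5]
grip_width: 0.0451
```

{"op": "jog_arm", "data": {"deltas": [[0.8, 0, 0, 0, 0, 0, 0], [0.8, 0, 0, 0, 0, 0, 0], [0.8, 0, 0, 0, 0, 0, 0], [0.8, -0.03, 0, 0, 0, 0, 0], [1, -0.045, 0, 0, 0, 0, 0], [1, -0.02, -0.02, -0.035, 0, 0, 0], [1, 0, -0.025, -0.042, 0, 0, 0], [1, 0, -0.025, -0.042, 0, 0, 0]]}}

```text
clock: 14.7
position: [0.5411, 0.1236, 0.1688]
tool_rot: [1.287, 1.157, -1.284]
ft_force: [0.5, 0.6, -0.3]
grip_width: 0.0856
```

{"op": "jog_arm", "data": {"deltas": [[1, 0, -0.025, -0.042, 0, 0, 0], [1, 0, -0.025, -0.042, 0, 0, 0], [1, 0, -0.025, -0.042, 0, 0, 0], [1, 0, 0, -0.025, 0, 0, 0], [1, 0, 0, 0, 0, 0, 0]]}}

```text
clock: 15.2
position: [0.4819, 0.2837, 0.168]
tool_rot: [1.284, 1.161, -1.28]
ft_force: [0.6, -0.4, 1.3]
grip_width: 0.0851
```

```bash
cat >> h.py <<'E'
def look(tag,zs=(.046,.092)):
    np.set_printoptions(precision=4,suppress=True)
    for n in("top","side"):
        im=shot(n,n+tag)
        for z in zs:
            for b in bricks(im,z):
                if b[2][0]<.65 and abs(b[2][1])<.5 and b[1]<520: print(n,z,b[0],b[1],b[2],np.round(b[3],1),round(b[4],1))
E
python3 - <<'E'
from h import *
look("3")
rows((.423,.117,.1),76.5,n=11,g=1)
f=cv2.imread("pics/top3.png")[130:235,140:340]; cv2.imwrite("pics/z3.png",cv2.resize(f,None,fx=4,fy=4,interpolation=cv2.INTER_CUBIC))
E
```

```text
top 0.046 [253. 207.] 305 [0.4375 0.0006] [67.4 45.3] 6.8
top 0.046 [290. 209.] 306 [ 0.434  -0.1167] [67.7 45.3] 15.3
top 0.046 [216. 211.] 311 [0.4217 0.116 ] [67.3 45.9] -12.6
top 0.046 [323. 217.] 302 [ 0.4103 -0.2203] [67.  44.9] -18.3
top 0.092 [231. 151.] 311 [0.6056 0.0737] [68.1 45.6] 84.2
top 0.092 [255. 154.] 310 [ 0.5976 -0.0013] [67.7 45.5] 84.2
side 0.046 [270. 168.] 96 [ 0.4037 -0.2149] [50.6 48.5] -19.7
side 0.046 [259. 184.] 171 [ 0.4364 -0.1137] [68.  54.2] 14.7
side 0.046 [255. 206.] 186 [0.4409 0.0025] [64.9 50.6] 6.9
side 0.046 [262. 232.] 96 [0.4033 0.1215] [53.1 30.5] -84.3
side 0.092 [207. 200.] 374 [0.6045 0.0382] [146.8  47.9] 85.0
t 15.3 p [0.4818 0.2807 0.1676] psi -5.79 tiltfix(deg) [-0.    0.03  0.01] F [ 0.6 -0.6  0.1] w 0.0851 j6 0.63
[[1, 0.006, -0.004, 0.0155, np.float64(-7.48), 0, 0], [1, 0.006, -0.006, 0.0145, np.float64(-7.48), 0, 0], [1, 0.006, -0.0075, 0.014, np.float64(-7.48), 0, 0], [1, 0.006, -0.0095, 0.0125, np.float64(-7.48), 0, 0], [1, 0.006, -0.011, 0.0115, np.float64(-7.48), 0, 0], [1, 0.006, -0.0125, 0.01, np.float64(-7.48), 0, 0], [1, 0.006, -0.0135, 0.008, np.float64(-7.48), 0, 0], [1, 0.006, -0.0145, 0.0065, np.float64(-7.48), 0, 0]]
[[1, 0.006, -0.015, 0.0045, np.float64(-7.48), 0, 0], [1, 0.006, -0.0155, 0.0025, np.float64(-7.48), 0, 0], [1, 0.006, -0.016, 0.0005, np.float64(-7.48), 0, 0]]
```

View pics/z3.png

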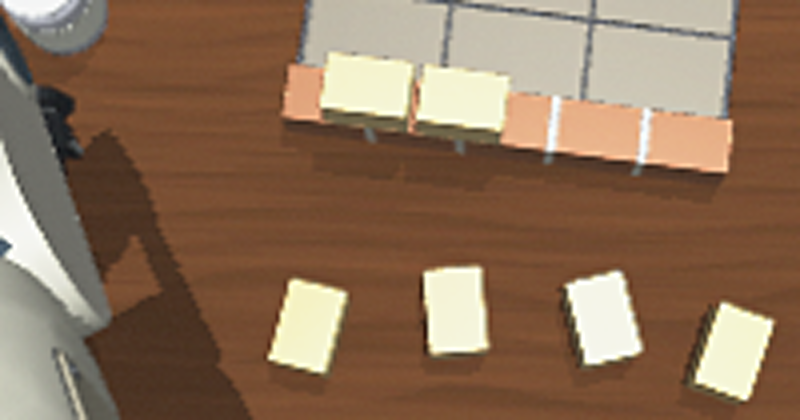

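{"op": "jog_arm", "data": {"deltas": [[1, 0.006, -0.004, 0.0155, -7.5, 0, 0], [1, 0.006, -0.006, 0.0145, -7.5, 0, 0], [1, 0.006, -0.0075, 0.014, -7.5, 0, 0], [1, 0.006, -0.0095, 0.0125, -7.5, 0, 0], [1, 0.006, -0.011, 0.0115, -7.5, 0, 0], [1, 0.006, -0.0125, 0.01, -7.5, 0, 0], [1, 0.006, -0.0135, 0.008, -7.5, 0, 0], [1, 0.006, -0.0145, 0.0065, -7.5, 0, 0]]}}

```text
clock: 16.1
position: [0.4384, 0.1593, 0.1195]
tool_rot: [0.487, 1.515, -0.488]
ft_force: [0.2, 0.0, 0.6]
grip_width: 0.0851
```

{"op": "jog_arm", "data": {"deltas": [[1, 0.006, -0.015, 0.0045, -7.5, 0, 0], [1, 0.006, -0.0155, 0.0025, -7.5, 0, 0], [1, 0.006, -0.016, 0.0005, -7.5, 0, 0], [1, 0, 0, 0, 0, 0, 0], [1, 0, 0, 0, 0, 0, 0], [1, 0, 0, 0, 0, 0, 0], [1, 0, 0, 0, 0, 0, 0]]}}

```text
clock: 16.8
position: [0.4238, 0.1169, 0.1021]
tool_rot: [0.185, 1.562, -0.184]
ft_force: [-0.1, -0.7, 0.7]
grip_width: 0.0853
```

Run:
```python
from h import *
e=rows((.423,.117,.028),77,g=1)
x,y=slot(-.037)
e=rows((x,y,.15),-5.83,start=(np.array([.423,.117,.15]),77))
```

```text
t 16.8 p [0.4238 0.1169 0.1021] psi 76.53 tiltfix(deg) [ 0.    0.04 -0.03] F [-0.1 -0.7  0.7] w 0.0853 j6 -1.07
[[1, 0.037, 0.0, -0.0005, np.float64(-0.23), 0, 0], [1, 0.037, 0.0, -0.0005, np.float64(-0.23), 0, 0]]
[[0, 0.0, -0.015, 0.021, 8.28, 0, 0], [0, 0.0, -0.012, 0.0225, 8.28, 0, 0], [0, 0.0, -0.0085, 0.024, 8.28, 0, 0], [0, 0.0, -0.005, 0.025, 8.28, 0, 0], [0, 0.0, -0.001, 0.0255, 8.28, 0, 0], [0, 0.0, 0.0025, 0.0255, 8.28, 0, 0], [0, 0.0, 0.006, 0.025, 8.28, 0, 0], [0, 0.0, 0.0095, 0.0235, 8.28, 0, 0]]
[[0, 0.0, 0.013, 0.022, 8.28, 0, 0], [0, 0.0, 0.016, 0.02, 8.28, 0, 0]]
```

{"op": "jog_arm", "data": {"deltas": [[1, 0.037, 0, -0.0005, -0.5, 0, 0], [1, 0.037, 0, 0, 0, 0, 0], [1, 0, 0, 0, 0, 0, 0], [1, 0, 0, 0, 0, 0, 0], [1, 0, 0, 0, 0, 0, 0], [0, 0, 0, 0, 0, 0, 0], [0, 0, 0, 0, 0, 0, 0], [0, 0, 0, 0, 0, 0, 0]]}}

```text
clock: 17.6
position: [0.4233, 0.1168, 0.0288]
tool_rot: [0.177, 1.562, -0.176]
ft_force: [-10.8, -2.5, 34.3]
grip_width: 0.0454
```

{"op": "jog_arm", "data": {"deltas": [[0, 0, 0, 0, 0, 0, 0], [0, 0, 0, 0, 0, 0, 0], [0, 0, 0, 0, 0, 0, 0]]}}

```text
clock: 17.9
position: [0.4232, 0.1167, 0.0289]
tool_rot: [0.177, 1.562, -0.176]
ft_force: [-2.3, -1.6, 14.3]
grip_width: 0.0452
```

{"op": "jog_arm", "data": {"deltas": [[0, -0.04, 0, 0, 0, 0, 0], [0, -0.04, 0, 0, 0, 0, 0], [0, -0.042, 0, 0, 0, 0, 0], [0, 0, -0.015, 0.021, 8.28, 0, 0], [0, 0, -0.012, 0.0225, 8.28, 0, 0], [0, 0, -0.0085, 0.024, 8.28, 0, 0], [0, 0, -0.005, 0.025, 8.28, 0, 0], [0, 0, -0.001, 0.0255, 8.28, 0, 0]]}}

```text
clock: 18.7
position: [0.5073, 0.0197, 0.1501]
tool_rot: [0.744, 1.44, -0.743]
ft_force: [0.4, 0.3, -1.9]
grip_width: 0.0454
```

{"op": "jog_arm", "data": {"deltas": [[0, 0, 0.0025, 0.0255, 8.28, 0, 0], [0, 0, 0.006, 0.025, 8.28, 0, 0], [0, 0, 0.0095, 0.0235, 8.28, 0, 0], [0, 0, 0.013, 0.022, 8.28, 0, 0], [0, 0, 0.016, 0.02, 8.28, 0, 0], [0, 0, 0, 0, 0, 0, 0], [0, 0, 0, 0, 0, 0, 0], [0, 0, 0, 0, 0, 0, 0]]}}

```text
clock: 19.5
position: [0.5902, -0.075, 0.1496]
tool_rot: [1.28, 1.163, -1.281]
ft_force: [1.2, 0.2, -1.5]
grip_width: 0.0451
```

Run:
```python
from h import *
x,y=slot(-.037)
shot("top")
e=rows((x,y,.077),-5.83); print(x,y)
```

```text
t 19.6 p [ 0.5903 -0.0749  0.1497] psi -5.57 tiltfix(deg) [-0.   -0.01  0.05] F [ 0.6  0.6 -1.5] w 0.0451 j6 -0.03
[[0, 0.0365, 0.0005, 0.0, np.float64(0.13), 0, 0], [0, 0.0365, 0.0005, 0.0, np.float64(0.13), 0, 0]]
0.5917416435397798 -0.07530862340156068
```

{"op": "jog_arm", "data": {"deltas": [[0, 0.036, 0.001, 0.0005, 0.2, 0, 0], [0, 0.036, 0, 0, 0, 0, 0], [0, 0, 0, 0, 0, 0, 0], [0, 0, 0, 0, 0, 0, 0], [0, 0, 0, 0, 0, 0, 0], [0, 0.002, 0, 0, 0, 0, 0], [0, 0, 0, 0, 0, 0, 0], [0, 0, 0, 0, 0, 0, 0]]}}

```text
clock: 20.35
position: [0.5922, -0.0762, 0.0761]
tool_rot: [1.284, 1.159, -1.284]
ft_force: [-0.4, 0.1, -1.6]
grip_width: 0.045
```

{"op": "jog_arm", "data": {"deltas": [[0, 0.001, 0, 0, 0, 0, 0], [0, 0, 0, 0, 0, 0, 0], [0, 0, 0, 0, 0, 0, 0]]}}

```text
clock: 20.65
position: [0.5921, -0.0762, 0.0748]
tool_rot: [1.284, 1.159, -1.284]
ft_force: [-0.1, -0.1, -1.6]
grip_width: 0.0456
```

{"op": "jog_arm", "data": {"deltas": [[0, 0, -0.001, -0.0005, 0, 0, 0], [0, 0.001, 0, 0, 0, 0, 0], [0, 0, 0, 0, 0, 0, 0], [0, 0, 0, 0, 0, 0, 0]]}}

```text
clock: 21.05
position: [0.5912, -0.0755, 0.0738]
tool_rot: [1.284, 1.159, -1.284]
ft_force: [-0.4, -0.8, -1.7]
grip_width: 0.0452
```

{"op": "jog_arm", "data": {"deltas": [[0, 0.0005, 0, 0, 0, 0, 0], [0, 0, 0, 0, 0, 0, 0], [0, 0, 0, 0, 0, 0, 0]]}}

```text
clock: 21.35
position: [0.5912, -0.0755, 0.0737]
tool_rot: [1.284, 1.159, -1.284]
ft_force: [-2.5, 0.2, 5.6]
grip_width: 0.0457
```

{"op": "jog_arm", "data": {"deltas": [[0.8, 0, 0, 0, 0, 0, 0], [0.8, 0, 0, 0, 0, 0, 0], [0.8, 0, 0, 0, 0, 0, 0], [0.8, -0.03, 0, 0, 0, 0, 0], [1, -0.045, 0, 0, 0, 0, 0], [1, -0.02, -0.02, -0.035, 0, 0, 0], [1, 0, -0.025, -0.042, 0, 0, 0], [1, 0, -0.025, -0.042, 0, 0, 0]]}}

```text
clock: 22.15
position: [0.5337, 0.0509, 0.1693]
tool_rot: [1.287, 1.157, -1.284]
ft_force: [0.7, -0.1, 0.6]
grip_width: 0.0853
```

{"op": "jog_arm", "data": {"deltas": [[1, 0, -0.025, -0.042, 0, 0, 0], [1, 0, -0.025, -0.042, 0, 0, 0], [1, 0, -0.025, -0.042, 0, 0, 0], [1, 0, 0, -0.045, 0, 0, 0], [1, 0, 0, -0.02, 0, 0, 0]]}}

```text
clock: 22.65
position: [0.4785, 0.2511, 0.1687]
tool_rot: [1.284, 1.16, -1.281]
ft_force: [0.3, -0.8, -0.7]
grip_width: 0.0857
```

Run:
```python
from h import *
look("4")
rows((.4392,.0012,.1),97,n=10,g=1)
```

```text
top 0.046 [305. 164.] 430 [ 0.5817 -0.1636] [108.1  44.3] 84.3
top 0.046 [253. 207.] 308 [0.4375 0.0006] [67.4 45.3] 6.8
top 0.046 [290. 209.] 307 [ 0.434  -0.1167] [67.7 45.3] 15.3
top 0.046 [323. 217.] 302 [ 0.4102 -0.2203] [66.8 44.9] -18.3
top 0.092 [231. 151.] 310 [0.6056 0.0737] [68.1 45.6] 84.2
top 0.092 [255. 154.] 310 [ 0.5976 -0.0013] [67.7 45.5] 84.2
top 0.092 [278. 157.] 297 [ 0.5903 -0.0735] [67.2 45.4] 85.1
side 0.046 [268. 167.] 141 [ 0.4122 -0.2169] [70.1 50.5] -20.3
side 0.046 [260. 184.] 171 [ 0.436  -0.1123] [68.  57.1] 14.7
side 0.046 [256. 206.] 167 [0.4381 0.0013] [57.8 50.1] 5.1
side 0.092 [209. 195.] 518 [0.5998 0.004 ] [224.6  48.2] 83.9
t 22.8 p [0.479  0.2504 0.1684] psi -5.70 tiltfix(deg) [ 0.   -0.06 -0.06] F [-0.  -0.2  0.8] w 0.0857 j6 0.58
[[1, 0.007, -0.0015, 0.025, np.float64(7.73), 0, 0], [1, 0.007, 0.002, 0.025, np.float64(7.73), 0, 0], [1, 0.007, 0.0055, 0.0245, np.float64(7.73), 0, 0], [1, 0.007, 0.0085, 0.0235, np.float64(7.73), 0, 0], [1, 0.007, 0.0115, 0.0225, np.float64(7.73), 0, 0], [1, 0.007, 0.0145, 0.0205, np.float64(7.73), 0, 0], [1, 0.007, 0.017, 0.0185, np.float64(7.73), 0, 0], [1, 0.007, 0.0195, 0.016, np.float64(7.73), 0, 0]]
[[1, 0.007, 0.0215, 0.013, np.float64(7.73), 0, 0], [1, 0.007, 0.023, 0.01, np.float64(7.73), 0, 0]]
```

{"op": "jog_arm", "data": {"deltas": [[1, 0.007, -0.0015, 0.025, 7.73, 0, 0], [1, 0.007, 0.002, 0.025, 7.73, 0, 0], [1, 0.007, 0.0055, 0.0245, 7.73, 0, 0], [1, 0.007, 0.0085, 0.0235, 7.73, 0, 0], [1, 0.007, 0.0115, 0.0225, 7.73, 0, 0], [1, 0.007, 0.0145, 0.0205, 7.73, 0, 0], [1, 0.007, 0.017, 0.0185, 7.73, 0, 0], [1, 0.007, 0.0195, 0.016, 7.73, 0, 0]]}}

```text
clock: 23.55
position: [0.4456, 0.0475, 0.112]
tool_rot: [2.011, 0.39, -2.012]
ft_force: [-0.4, -0.0, -0.3]
grip_width: 0.0855
```

{"op": "jog_arm", "data": {"deltas": [[1, 0.007, 0.0215, 0.013, 7.73, 0, 0], [1, 0.007, 0.023, 0.01, 7.73, 0, 0], [1, 0, 0, 0, 0, 0, 0], [1, 0, 0, 0, 0, 0, 0], [1, 0, 0, 0, 0, 0, 0], [1, 0, 0, 0, 0, 0, 0]]}}

```text
clock: 24.15
position: [0.4388, 0.0002, 0.0986]
tool_rot: [2.16, 0.131, -2.158]
ft_force: [0.2, 0.7, 1.6]
grip_width: 0.0854
```

Run:
```python
from h import *
e=rows((.4392,.0012,.028),97,g=1)
x,y=slot(-.1115)
e=rows((x,y,.15),-5.83,start=(np.array([.4392,.0012,.15]),-83))
```

```text
t 24.1 p [4.388e-01 2.000e-04 9.860e-02] psi -83.08 tiltfix(deg) [ 0.   -0.03 -0.  ] F [0.2 0.7 1.6] w 0.0854 j6 1.45
[[1, 0.0355, -0.0005, 0.0, np.float64(-0.04), 0, 0], [1, 0.0355, -0.0005, 0.0, np.float64(-0.04), 0, 0]]
[[0, 0.0, 0.0165, -0.0125, -7.72, 0, 0], [0, 0.0, 0.0185, -0.01, -7.72, 0, 0], [0, 0.0, 0.0195, -0.0075, -7.72, 0, 0], [0, 0.0, 0.0205, -0.005, -7.72, 0, 0], [0, 0.0, 0.021, -0.002, -7.72, 0, 0], [0, 0.0, 0.021, 0.0005, -7.72, 0, 0], [0, 0.0, 0.0205, 0.0035, -7.72, 0, 0], [0, 0.0, 0.02, 0.006, -7.72, 0, 0]]
[[0, 0.0, 0.019, 0.009, -7.72, 0, 0], [0, 0.0, 0.0175, 0.011, -7.72, 0, 0]]
```

{"op": "jog_arm", "data": {"deltas": [[1, 0.035, -0.0005, 0, 0, 0, 0], [1, 0.0355, 0, 0, 0, 0, 0], [1, 0, 0, 0, 0, 0, 0], [1, 0, 0, 0, 0, 0, 0], [1, 0, 0, 0, 0, 0, 0], [0, 0, 0, 0, 0, 0, 0], [0, 0, 0, 0, 0, 0, 0], [0, 0, 0, 0, 0, 0, 0]]}}

```text
clock: 24.95
position: [0.4391, 0.0002, 0.0288]
tool_rot: [2.162, 0.129, -2.158]
ft_force: [-11.5, 1.0, 32.9]
grip_width: 0.0448
```

{"op": "jog_arm", "data": {"deltas": [[0, 0, 0, 0, 0, 0, 0], [0, 0, 0, 0, 0, 0, 0], [0, 0, 0, 0, 0, 0, 0]]}}

```text
clock: 25.25
position: [0.4391, 0.0002, 0.0288]
tool_rot: [2.161, 0.129, -2.158]
ft_force: [-2.9, 0.4, 12.6]
grip_width: 0.0447
```

{"op": "jog_arm", "data": {"deltas": [[0, -0.04, 0, 0, 0, 0, 0], [0, -0.04, 0, 0, 0, 0, 0], [0, -0.042, 0, 0, 0, 0, 0], [0, 0, 0.0165, -0.0125, -7.72, 0, 0], [0, 0, 0.0185, -0.01, -7.72, 0, 0], [0, 0, 0.0195, -0.0075, -7.72, 0, 0], [0, 0, 0.0205, -0.005, -7.72, 0, 0], [0, 0, 0.021, -0.002, -7.72, 0, 0]]}}

```text
clock: 26.05
position: [0.5107, -0.0766, 0.1499]
tool_rot: [1.751, 0.739, -1.752]
ft_force: [-0.3, -0.2, -2.9]
grip_width: 0.0453
```

{"op": "jog_arm", "data": {"deltas": [[0, 0, 0.021, 0.0005, -7.72, 0, 0], [0, 0, 0.0205, 0.0035, -7.72, 0, 0], [0, 0, 0.02, 0.006, -7.72, 0, 0], [0, 0, 0.019, 0.009, -7.72, 0, 0], [0, 0, 0.0175, 0.011, -7.72, 0, 0], [0, 0, 0, 0, 0, 0, 0], [0, 0, 0, 0, 0, 0, 0], [0, 0, 0, 0, 0, 0, 0]]}}

```text
clock: 26.85
position: [0.5818, -0.1507, 0.1496]
tool_rot: [1.287, 1.158, -1.288]
ft_force: [-0.1, 0.5, -2.2]
grip_width: 0.0452
```

Run:
```python
from h import *
x,y=slot(-.1115,-.0005)
shot("top")
e=rows((x,y,.077),-5.83); print(x,y)
```

```text
t 26.9 p [ 0.5819 -0.1506  0.1497] psi -6.05 tiltfix(deg) [ 0.   -0.01  0.05] F [ 0.2  0.6 -1.9] w 0.0453 j6 -0.15
[[0, 0.0365, 0.001, -0.0005, np.float64(-0.11), 0, 0], [0, 0.0365, 0.001, -0.0005, np.float64(-0.11), 0, 0]]
0.5836767281887747 -0.14937249543361908
```

{"op": "jog_arm", "data": {"deltas": [[0, 0.036, 0.0005, -0.0005, -0.2, 0, 0], [0, 0.036, 0.0005, 0, 0, 0, 0], [0, 0, 0, 0, 0, 0, 0], [0, 0, 0, 0, 0, 0, 0], [0, 0, 0, 0, 0, 0, 0], [0, 0.003, 0, 0, 0, 0, 0], [0, 0, 0, 0, 0, 0, 0], [0, 0, 0, 0, 0, 0, 0]]}}

```text
clock: 27.7
position: [0.5838, -0.1509, 0.0751]
tool_rot: [1.283, 1.16, -1.283]
ft_force: [0.0, -0.4, -2.3]
grip_width: 0.045
```

Run:
```python
from h import *
x,y=slot(-.1115,-.0005)
e=rows((x,y,.074),-5.83)
```

```text
t 27.7 p [ 0.5838 -0.1509  0.0751] psi -5.78 tiltfix(deg) [-0.    0.   -0.01] F [ 0.  -0.4 -2.3] w 0.0450 j6 -0.15
[[0, 0.001, -0.0005, -0.0015, np.float64(0.05), 0, 0]]
```

{"op": "jog_arm", "data": {"deltas": [[0, 0, 0, -0.001, 0, 0, 0], [0, 0.001, 0, 0, 0, 0, 0], [0, 0, 0, 0, 0, 0, 0], [0, 0, 0, 0, 0, 0, 0]]}}

```text
clock: 28.1
position: [0.5839, -0.1499, 0.0737]
tool_rot: [1.283, 1.16, -1.283]
ft_force: [0.5, -0.4, -2.1]
grip_width: 0.0451
```

{"op": "jog_arm", "data": {"deltas": [[0, 0.0005, 0, 0, 0, 0, 0], [0, 0, 0, 0, 0, 0, 0], [0, 0, 0, 0, 0, 0, 0]]}}

```text
clock: 28.4
position: [0.584, -0.1499, 0.0736]
tool_rot: [1.283, 1.16, -1.283]
ft_force: [-2.1, 0.4, 4.6]
grip_width: 0.0452
```

Touching down. I'll release and retreat.

{"op": "jog_arm", "data": {"deltas": [[0.8, 0, 0, 0, 0, 0, 0], [0.8, 0, 0, 0, 0, 0, 0], [0.8, 0, 0, 0, 0, 0, 0], [0.8, -0.03, 0, 0, 0, 0, 0], [1, -0.045, 0, 0, 0, 0, 0], [1, -0.02, -0.02, -0.035, 0, 0, 0], [1, 0, -0.02, -0.044, 0, 0, 0], [1, 0, -0.02, -0.044, 0, 0, 0]]}}

```text
clock: 29.2
position: [0.5366, -0.0206, 0.1693]
tool_rot: [1.285, 1.157, -1.282]
ft_force: [1.2, 1.0, -0.4]
grip_width: 0.0853
```

{"op": "jog_arm", "data": {"deltas": [[1, 0, -0.015, -0.045, 0, 0, 0], [1, 0, -0.015, -0.045, 0, 0, 0], [1, 0, -0.015, -0.045, 0, 0, 0], [1, 0, 0, -0.045, 0, 0, 0], [1, 0, 0, -0.045, 0, 0, 0], [1, 0, 0, 0, 0, 0, 0]]}}

```text
clock: 29.8
position: [0.5152, 0.2118, 0.1686]
tool_rot: [1.283, 1.162, -1.278]
ft_force: [-0.2, 1.4, -0.0]
grip_width: 0.0851
```

Run:
```python
from h import *
look("5")
rows((.4353,-.1153,.1),-75,n=10,g=1)
f=cv2.imread("pics/top5.png")[130:235,140:340]; cv2.imwrite("pics/z5.png",cv2.resize(f,None,fx=4,fy=4,interpolation=cv2.INTER_CUBIC))
```

```text
top 0.046 [317. 166.] 117 [ 0.5784 -0.2012] [43.4 32.3] -8.2
top 0.046 [290. 209.] 307 [ 0.4339 -0.1167] [67.6 45.3] 15.3
top 0.046 [323. 217.] 303 [ 0.4103 -0.2203] [67.  44.9] -18.3
top 0.092 [231. 151.] 309 [0.6056 0.0737] [68.1 45.6] 84.2
top 0.092 [255. 154.] 309 [ 0.5976 -0.0013] [67.7 45.5] 84.2
top 0.092 [278. 157.] 299 [ 0.5903 -0.0734] [67.4 44.7] 84.3
top 0.092 [302. 160.] 304 [ 0.583  -0.1486] [67.2 45.1] 84.3
side 0.046 [268. 167.] 141 [ 0.4125 -0.2171] [67.8 50.4] -20.3
side 0.046 [259. 184.] 167 [ 0.4363 -0.1135] [68.  54.7] 14.7
side 0.046 [373. 233.] 71 [0.0362 0.0739] [62.2 23.9] -22.5
t 29.9 p [0.5142 0.2078 0.168 ] psi -5.63 tiltfix(deg) [0.   0.02 0.01] F [ 0.1  0.2 -0.7] w 0.0856 j6 0.48
[[1, 0.007, -0.0045, 0.033, np.float64(6.94), 0, 0], [1, 0.007, -0.0005, 0.0335, np.float64(6.94), 0, 0], [1, 0.007, 0.0035, 0.033, np.float64(6.94), 0, 0], [1, 0.007, 0.0075, 0.0325, np.float64(6.94), 0, 0], [1, 0.007, 0.011, 0.0315, np.float64(6.94), 0, 0], [1, 0.007, 0.015, 0.0295, np.float64(6.94), 0, 0], [1, 0.007, 0.0185, 0.0275, np.float64(6.94), 0, 0], [1, 0.007, 0.0215, 0.0255, np.float64(6.94), 0, 0]]
[[1, 0.007, 0.0245, 0.0225, np.float64(6.94), 0, 0], [1, 0.007, 0.027, 0.0195, np.float64(6.94), 0, 0]]
```

View pics/z5.png

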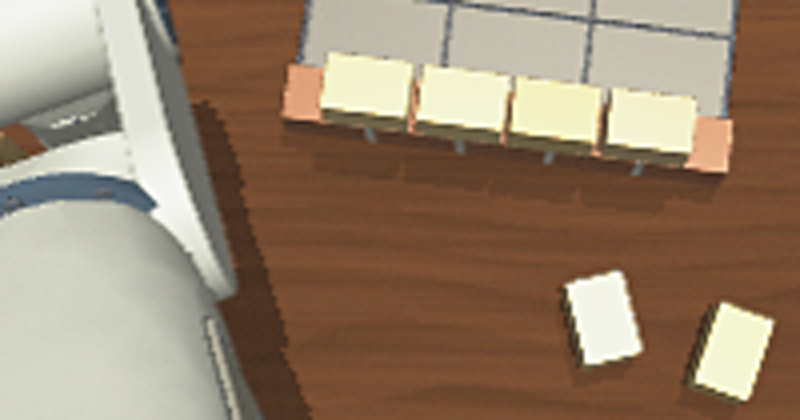

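{"op": "jog_arm", "data": {"deltas": [[1, 0, -0.0045, 0.033, 6.94, 0, 0], [1, 0, -0.0005, 0.0335, 6.94, 0, 0], [1, 0.01, 0.0035, 0.033, 6.94, 0, 0], [1, 0.01, 0.0075, 0.0325, 6.94, 0, 0], [1, 0.01, 0.011, 0.0315, 6.94, 0, 0], [1, 0.01, 0.015, 0.0295, 6.94, 0, 0], [1, 0.01, 0.0185, 0.0275, 6.94, 0, 0], [1, 0.01, 0.0215, 0.0255, 6.94, 0, 0]]}}

```text
clock: 30.7
position: [0.4501, -0.0541, 0.108]
tool_rot: [1.945, 0.491, -1.945]
ft_force: [0.3, -0.5, -0.6]
grip_width: 0.0856
```

{"op": "jog_arm", "data": {"deltas": [[1, 0.005, 0.0245, 0.0225, 6.94, 0, 0], [1, 0.003, 0.027, 0.0195, 6.94, 0, 0], [1, 0, 0, 0, 0, 0, 0], [1, 0, 0, 0, 0, 0, 0], [1, 0, 0, 0, 0, 0, 0], [1, 0, 0, 0, 0, 0, 0]]}}

```text
clock: 31.3
position: [0.4353, -0.1158, 0.1004]
tool_rot: [2.083, 0.273, -2.082]
ft_force: [-1.0, -0.5, 0.3]
grip_width: 0.0855
```

Run:
```python
from h import *
e=rows((.4355,-.1155,.028),-75,g=1)
x,y=slot(-.001,-.0005)
e=rows((x,y,.19),-5.83,start=(np.array([.4355,-.1155,.19]),-75))
```

```text
t 31.3 p [ 0.4353 -0.1158  0.1004] psi -75.09 tiltfix(deg) [-0.   -0.01 -0.  ] F [-1.  -0.5  0.3] w 0.0855 j6 1.05
[[1, 0.036, 0.0, 0.0, np.float64(-0.04), 0, 0], [1, 0.036, 0.0, 0.0, np.float64(-0.04), 0, 0]]
[[0, 0.0, -0.0035, -0.0195, -7.69, 0, 0], [0, 0.0, -0.001, -0.0195, -7.69, 0, 0], [0, 0.0, 0.0015, -0.0195, -7.69, 0, 0], [0, 0.0, 0.0045, -0.019, -7.69, 0, 0], [0, 0.0, 0.007, -0.0185, -7.69, 0, 0], [0, 0.0, 0.009, -0.0175, -7.69, 0, 0], [0, 0.0, 0.0115, -0.016, -7.69, 0, 0], [0, 0.0, 0.0135, -0.0145, -7.69, 0, 0]]
[[0, 0.0, 0.015, -0.0125, -7.69, 0, 0]]
```

{"op": "jog_arm", "data": {"deltas": [[1, 0.036, 0, 0, 0, 0, 0], [1, 0.036, 0, 0, 0, 0, 0], [1, 0, 0, 0, 0, 0, 0], [1, 0, 0, 0, 0, 0, 0], [1, 0, 0, 0, 0, 0, 0], [0, 0, 0, 0, 0, 0, 0], [0, 0, 0, 0, 0, 0, 0], [0, 0, 0, 0, 0, 0, 0]]}}

```text
clock: 32.1
position: [0.436, -0.1167, 0.0293]
tool_rot: [2.085, 0.27, -2.081]
ft_force: [-12.2, 2.6, 31.5]
grip_width: 0.0454
```

{"op": "jog_arm", "data": {"deltas": [[0, 0, 0, 0, 0, 0, 0], [0, 0, 0, 0, 0, 0, 0], [0, 0, 0, 0, 0, 0, 0], [0, -0.042, 0, 0, 0, 0, 0], [0, -0.04, 0, 0, 0, 0, 0], [0, -0.04, 0, 0, 0, 0, 0], [0, -0.04, 0, 0, 0, 0, 0]]}}

```text
clock: 32.8
position: [0.4346, -0.1162, 0.192]
tool_rot: [2.083, 0.271, -2.084]
ft_force: [0.4, 0.1, -2.4]
grip_width: 0.045
```

{"op": "jog_arm", "data": {"deltas": [[0, 0, -0.0035, -0.0195, -7.69, 0, 0], [0, 0, -0.001, -0.0195, -7.69, 0, 0], [0, 0, 0.0015, -0.0195, -7.69, 0, 0], [0, 0, 0.0045, -0.019, -7.69, 0, 0], [0, 0, 0.007, -0.0185, -7.69, 0, 0], [0, 0, 0.009, -0.0175, -7.69, 0, 0], [0, 0, 0.0115, -0.016, -7.69, 0, 0], [0, 0, 0.0135, -0.0145, -7.69, 0, 0]]}}

```text
clock: 33.6
position: [0.5777, -0.0486, 0.1903]
tool_rot: [1.378, 1.09, -1.379]
ft_force: [0.0, 0.6, -1.9]
grip_width: 0.0452
```

{"op": "jog_arm", "data": {"deltas": [[0, 0, 0.015, -0.0125, -7.69, 0, 0], [0, 0, 0, 0, 0, 0, 0], [0, 0, 0, 0, 0, 0, 0], [0, 0, 0, 0, 0, 0, 0], [0, 0, 0, 0, 0, 0, 0]]}}

```text
clock: 34.1
position: [0.5942, -0.0408, 0.1903]
tool_rot: [1.287, 1.158, -1.287]
ft_force: [-0.7, 0.7, -1.8]
grip_width: 0.045
```

Run:
```python
from h import *
x,y=slot(-.001,-.0005)
e=rows((x,y,.1225),-5.83); print(x,y)
```

```text
t 34.1 p [ 0.5942 -0.0408  0.1903] psi -6.07 tiltfix(deg) [0.   0.   0.03] F [-0.7  0.7 -1.8] w 0.0450 j6 0.03
[[0, 0.034, 0.0005, -0.0005, np.float64(-0.12), 0, 0], [0, 0.034, 0.0005, -0.0005, np.float64(-0.12), 0, 0]]
0.5949010089686216 -0.039444039058687846
```

{"op": "jog_arm", "data": {"deltas": [[0, 0.034, 0.0005, -0.0005, -0.2, 0, 0], [0, 0.034, 0, 0, 0, 0, 0], [0, 0, 0, 0, 0, 0, 0], [0, 0, 0, 0, 0, 0, 0], [0, 0, 0, 0, 0, 0, 0], [0, 0, 0, 0, 0, 0, 0]]}}

```text
clock: 34.7
position: [0.5956, -0.0401, 0.1229]
tool_rot: [1.283, 1.159, -1.283]
ft_force: [-0.2, -0.4, -1.1]
grip_width: 0.0455
```

Run:
```python
from h import *
x,y=slot(-.001,-.0005)
e=rows((x,y,.12),-5.83); print(x,y)
```

```text
t 34.7 p [ 0.5956 -0.0401  0.1229] psi -5.79 tiltfix(deg) [ 0.    0.   -0.03] F [-0.2 -0.4 -1.1] w 0.0455 j6 0.03
[[0, 0.003, -0.0005, -0.0005, np.float64(0.04), 0, 0]]
0.5949010089686216 -0.039444039058687846
```

{"op": "jog_arm", "data": {"deltas": [[0, 0.002, -0.0005, -0.0005, 0, 0, 0], [0, 0, 0, 0, 0, 0, 0], [0, 0, 0, 0, 0, 0, 0], [0, 0, 0, 0, 0, 0, 0]]}}

```text
clock: 35.1
position: [0.5951, -0.0394, 0.1203]
tool_rot: [1.283, 1.16, -1.283]
ft_force: [0.5, 0.2, -0.9]
grip_width: 0.0451
```

{"op": "jog_arm", "data": {"deltas": [[0, 0.001, 0, 0, 0, 0, 0], [0, 0, 0, 0, 0, 0, 0], [0, 0, 0, 0, 0, 0, 0]]}}

```text
clock: 35.4
position: [0.5951, -0.0394, 0.1192]
tool_rot: [1.283, 1.16, -1.283]
ft_force: [0.2, 0.1, -2.1]
grip_width: 0.0452
```

{"op": "jog_arm", "data": {"deltas": [[0, 0.001, 0, 0, 0, 0, 0], [0, 0, 0, 0, 0, 0, 0], [0, 0, 0, 0, 0, 0, 0]]}}

```text
clock: 35.7
position: [0.5952, -0.0394, 0.1191]
tool_rot: [1.283, 1.16, -1.283]
ft_force: [-2.9, 0.5, 6.3]
grip_width: 0.0453
```

{"op": "jog_arm", "data": {"deltas": [[0.8, 0, 0, 0, 0, 0, 0], [0.8, 0, 0, 0, 0, 0, 0], [0.8, 0, 0, 0, 0, 0, 0], [0.8, -0.03, 0, 0, 0, 0, 0], [1, -0.035, 0, 0, 0, 0, 0], [1, -0.01, -0.03, -0.035, 0, 0, 0], [1, 0, -0.025, -0.042, 0, 0, 0], [1, 0, -0.025, -0.042, 0, 0, 0]]}}

```text
clock: 36.5
position: [0.5269, 0.088, 0.1939]
tool_rot: [1.285, 1.158, -1.283]
ft_force: [0.7, 0.1, -0.3]
grip_width: 0.0855
```

{"op": "jog_arm", "data": {"deltas": [[1, 0, -0.015, -0.045, 0, 0, 0], [1, 0, 0, -0.045, 0, 0, 0], [1, 0, 0, -0.045, 0, 0, 0], [1, 0, 0, 0, 0, 0, 0]]}}

```text
clock: 36.9
position: [0.5267, 0.2277, 0.1936]
tool_rot: [1.283, 1.162, -1.278]
ft_force: [-0.3, 0.6, -0.2]
grip_width: 0.0856
```

Run:
```python
from h import *
look("6",(.046,.092,.138))
rows((.4116,-.2198,.1),71.3,n=11,g=1)
f=cv2.imread("pics/top6.png")[130:235,190:390]; cv2.imwrite("pics/z6.png",cv2.resize(f,None,fx=4,fy=4,interpolation=cv2.INTER_CUBIC))
```

```text
top 0.046 [317. 166.] 116 [ 0.5784 -0.2012] [43.4 32.3] -8.2
top 0.046 [323. 217.] 303 [ 0.4103 -0.2203] [67.  44.9] -18.3
top 0.092 [231. 151.] 309 [0.6056 0.0737] [68.  45.6] 84.2
top 0.092 [250. 154.] 169 [0.5987 0.0098] [45.8 45. ] -5.0
top 0.092 [284. 158.] 152 [ 0.5884 -0.089 ] [44.8 35.9] -4.3
top 0.092 [302. 160.] 305 [ 0.583  -0.1486] [67.2 45.1] 84.3
top 0.138 [268. 151.] 336 [ 0.5938 -0.0387] [67.8 45.3] 84.2
side 0.046 [268. 167.] 138 [ 0.413  -0.2168] [68.7 52.5] -18.7
side 0.046 [373. 233.] 67 [0.036  0.0749] [60.9 22.8] -19.8
side 0.092 [377. 223.] 69 [0.0359 0.0699] [61.4 23. ] -22.3
t 37.0 p [0.5258 0.2237 0.193 ] psi -5.63 tiltfix(deg) [0.   0.02 0.01] F [-0.5  0.2  0.1] w 0.0858 j6 0.50
[[1, 0.0085, -0.0065, 0.041, np.float64(-6.99), 0, 0], [1, 0.0085, -0.0115, 0.04, np.float64(-6.99), 0, 0], [1, 0.0085, -0.016, 0.0385, np.float64(-6.99), 0, 0], [1, 0.0085, -0.0205, 0.036, np.float64(-6.99), 0, 0], [1, 0.0085, -0.025, 0.0335, np.float64(-6.99), 0, 0], [1, 0.0085, -0.029, 0.03, np.float64(-6.99), 0, 0], [1, 0.0085, -0.032, 0.0265, np.float64(-6.99), 0, 0], [1, 0.0085, -0.035, 0.022, np.float64(-6.99), 0, 0]]
[[1, 0.0085, -0.0375, 0.018, np.float64(-6.99), 0, 0], [1, 0.0085, -0.0395, 0.013, np.float64(-6.99), 0, 0], [1, 0.0085, -0.041, 0.008, np.float64(-6.99), 0, 0]]
```

View pics/z6.png

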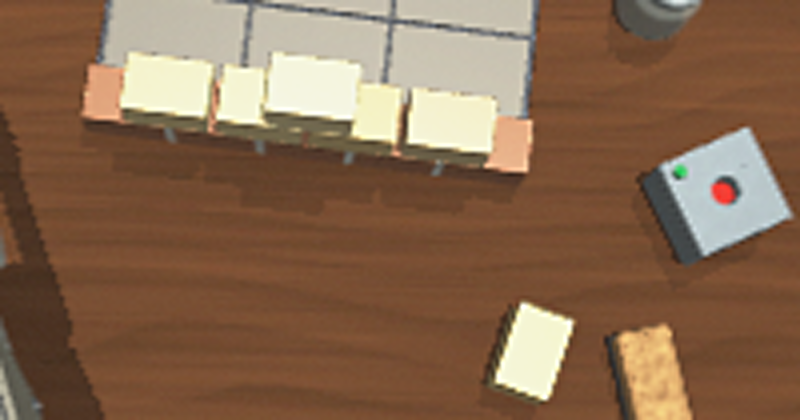

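{"op": "jog_arm", "data": {"deltas": [[1, 0.0085, -0.0065, 0.041, -7, 0, 0], [1, 0.0085, -0.0115, 0.04, -7, 0, 0], [1, 0.0085, -0.016, 0.0385, -7, 0, 0], [1, 0.0085, -0.0205, 0.036, -7, 0, 0], [1, 0.0085, -0.025, 0.0335, -7, 0, 0], [1, 0.0085, -0.029, 0.03, -7, 0, 0], [1, 0.0085, -0.032, 0.0265, -7, 0, 0], [1, 0.0085, -0.035, 0.022, -7, 0, 0]]}}

```text
clock: 37.8
position: [0.441, -0.1017, 0.1251]
tool_rot: [0.54, 1.502, -0.54]
ft_force: [0.9, 0.6, 0.1]
grip_width: 0.0853
```

{"op": "jog_arm", "data": {"deltas": [[1, 0.0085, -0.0375, 0.018, -7, 0, 0], [1, 0.0085, -0.0395, 0.013, -7, 0, 0], [1, 0.0085, -0.041, 0.008, -7, 0, 0], [1, 0, 0, 0, 0, 0, 0], [1, 0, 0, 0, 0, 0, 0], [1, 0, 0, 0, 0, 0, 0], [1, 0, 0, 0, 0, 0, 0]]}}

```text
clock: 38.5
position: [0.4114, -0.2194, 0.1]
tool_rot: [0.257, 1.555, -0.257]
ft_force: [-0.6, -0.2, -0.1]
grip_width: 0.0858
```

Run:
```python
from h import *
e=rows((.4116,-.2198,.028),71.3,g=1)
x,y=slot(-.0745,-.0005)
e=rows((x,y,.19),-5.83,start=(np.array([.4116,-.2198,.19]),71.3))
```

```text
t 38.5 p [ 0.4114 -0.2194  0.1   ] psi 71.23 tiltfix(deg) [ 0.    0.01 -0.  ] F [-0.6 -0.2 -0.1] w 0.0858 j6 -1.74
[[1, 0.036, 0.0, 0.0, np.float64(-0.03), 0, 0], [1, 0.036, 0.0, 0.0, np.float64(-0.03), 0, 0]]
[[0, 0.0, 0.016, 0.013, 7.71, 0, 0], [0, 0.0, 0.0175, 0.011, 7.71, 0, 0], [0, 0.0, 0.0185, 0.0085, 7.71, 0, 0], [0, 0.0, 0.0195, 0.006, 7.71, 0, 0], [0, 0.0, 0.0205, 0.003, 7.71, 0, 0], [0, 0.0, 0.0205, 0.0005, 7.71, 0, 0], [0, 0.0, 0.0205, -0.0025, 7.71, 0, 0], [0, 0.0, 0.02, -0.005, 7.71, 0, 0]]
[[0, 0.0, 0.019, -0.0075, 7.71, 0, 0], [0, 0.0, 0.018, -0.01, 7.71, 0, 0]]
```

{"op": "jog_arm", "data": {"deltas": [[1, 0.036, 0, 0, 0, 0, 0], [1, 0.036, 0, 0, 0, 0, 0], [1, 0, 0, 0, 0, 0, 0], [1, 0, 0, 0, 0, 0, 0], [1, 0, 0, 0, 0, 0, 0], [0, 0, 0, 0, 0, 0, 0], [0, 0, 0, 0, 0, 0, 0], [0, 0, 0, 0, 0, 0, 0]]}}

```text
clock: 39.3
position: [0.4119, -0.2205, 0.0288]
tool_rot: [0.256, 1.554, -0.257]
ft_force: [-10.4, 5.7, 29.3]
grip_width: 0.0453
```

{"op": "jog_arm", "data": {"deltas": [[0, 0, 0, 0, 0, 0, 0], [0, 0, 0, 0, 0, 0, 0], [0, 0, 0, 0, 0, 0, 0], [0, -0.042, 0, 0, 0, 0, 0], [0, -0.04, 0, 0, 0, 0, 0], [0, -0.04, 0, 0, 0, 0, 0], [0, -0.04, 0, 0, 0, 0, 0]]}}

```text
clock: 40.0
position: [0.4108, -0.2199, 0.1915]
tool_rot: [0.257, 1.556, -0.257]
ft_force: [0.4, -0.1, -2.1]
grip_width: 0.0448
```

{"op": "jog_arm", "data": {"deltas": [[0, 0, 0.016, 0.013, 7.71, 0, 0], [0, 0, 0.0175, 0.011, 7.71, 0, 0], [0, 0, 0.0185, 0.0085, 7.71, 0, 0], [0, 0, 0.0195, 0.006, 7.71, 0, 0], [0, 0, 0.0205, 0.003, 7.71, 0, 0], [0, 0, 0.0205, 0.0005, 7.71, 0, 0], [0, 0, 0.0205, -0.0025, 7.71, 0, 0], [0, 0, 0.02, -0.005, 7.71, 0, 0]]}}

```text
clock: 40.8
position: [0.5518, -0.1335, 0.1897]
tool_rot: [1.09, 1.282, -1.09]
ft_force: [0.3, 0.9, -2.1]
grip_width: 0.0452
```

{"op": "jog_arm", "data": {"deltas": [[0, 0, 0.019, -0.0075, 7.71, 0, 0], [0, 0, 0.018, -0.01, 7.71, 0, 0], [0, 0, 0, 0, 0, 0, 0], [0, 0, 0, 0, 0, 0, 0], [0, 0, 0, 0, 0, 0, 0], [0, 0, 0, 0, 0, 0, 0]]}}

```text
clock: 41.4
position: [0.5859, -0.1134, 0.1898]
tool_rot: [1.283, 1.16, -1.284]
ft_force: [0.3, -0.0, -1.2]
grip_width: 0.0451
```

Run:
```python
from h import *
x,y=slot(-.0745,-.0005)
e=rows((x,y,.1225),-5.83); print(x,y)
```

```text
t 41.4 p [ 0.5859 -0.1134  0.1898] psi -5.83 tiltfix(deg) [-0.    0.    0.03] F [ 0.3 -0.  -1.2] w 0.0451 j6 -0.09
[[0, 0.0335, 0.0005, -0.0005, np.float64(0.0), 0, 0], [0, 0.0335, 0.0005, -0.0005, np.float64(0.0), 0, 0]]
0.587435084648995 -0.11256387203205839
```

{"op": "jog_arm", "data": {"deltas": [[0, 0.0335, 0.001, -0.0005, 0, 0, 0], [0, 0.0335, 0, 0, 0, 0, 0], [0, 0, 0, 0, 0, 0, 0], [0, 0, 0, 0, 0, 0, 0], [0, 0, 0, 0, 0, 0, 0], [0, 0, 0, 0, 0, 0, 0]]}}

```text
clock: 42.0
position: [0.5879, -0.1127, 0.1235]
tool_rot: [1.284, 1.158, -1.284]
ft_force: [-0.1, -0.2, -2.1]
grip_width: 0.0451
```

Run:
```python
from h import *
x,y=slot(-.0745,-.0005)
e=rows((x,y,.12),-5.83); print(x,y)
```

```text
t 42.0 p [ 0.5879 -0.1127  0.1235] psi -5.87 tiltfix(deg) [-0.    0.   -0.04] F [-0.1 -0.2 -2.1] w 0.0451 j6 -0.09
[[0, 0.0035, -0.0005, 0.0, np.float64(-0.04), 0, 0]]
0.587435084648995 -0.11256387203205839
```

{"op": "jog_arm", "data": {"deltas": [[0, 0.003, -0.0005, 0, 0, 0, 0], [0, 0, 0, 0, 0, 0, 0], [0, 0, 0, 0, 0, 0, 0], [0, 0.001, 0, 0, 0, 0, 0], [0, 0, 0, 0, 0, 0, 0], [0, 0, 0, 0, 0, 0, 0]]}}

```text
clock: 42.6
position: [0.5873, -0.1125, 0.1193]
tool_rot: [1.284, 1.159, -1.284]
ft_force: [-2.4, 0.5, 5.7]
grip_width: 0.0451
```

{"op": "jog_arm", "data": {"deltas": [[0, 0.0005, 0, 0, 0, 0, 0], [0, 0, 0, 0, 0, 0, 0], [0, 0, 0, 0, 0, 0, 0]]}}

```text
clock: 42.9
position: [0.5874, -0.1125, 0.1193]
tool_rot: [1.284, 1.159, -1.284]
ft_force: [-3.9, 0.5, 10.5]
grip_width: 0.0452
```

{"op": "jog_arm", "data": {"deltas": [[0.8, 0, 0, 0, 0, 0, 0], [0.8, 0, 0, 0, 0, 0, 0], [0.8, 0, 0, 0, 0, 0, 0], [0.8, -0.03, 0, 0, 0, 0, 0], [1, -0.035, 0, 0, 0, 0, 0], [1, -0.01, -0.045, 0, 0, 0, 0], [1, 0, -0.045, 0, 0, 0, 0], [1, 0, -0.045, 0, 0, 0, 0]]}}

```text
clock: 43.7
position: [0.4517, -0.0985, 0.1934]
tool_rot: [1.284, 1.158, -1.284]
ft_force: [-0.4, -1.1, -0.4]
grip_width: 0.0855
```

{"op": "jog_arm", "data": {"deltas": [[1, 0, -0.045, 0, 0, 0, 0], [1, 0, -0.025, -0.035, 0, 0, 0], [1, 0, 0, -0.045, 0, 0, 0], [1, 0, 0, 0, 0, 0, 0], [1, 0, 0, 0, 0, 0, 0]]}}

```text
clock: 44.2
position: [0.3917, -0.0112, 0.1935]
tool_rot: [1.282, 1.16, -1.282]
ft_force: [0.7, 0.4, -0.5]
grip_width: 0.0853
```

Run:
```python
from h import *
look("7",(.092,.138))
rows((.5,.2,.2),-5)
for n,(u,v),w in(("top",(268,155),40),("top",(127,170),30),("side",(207,295),30),("top",(369,178),30),("side",(240,145),30)):
    f=cv2.imread(f"pics/{n}7.png")[v-w:v+w,u-w:u+w]; cv2.imwrite(f"pics/z7_{n}{u}.png",cv2.resize(f,(390,390),interpolation=cv2.INTER_CUBIC))
I=lambda s:cv2.imread("pics/z7_"+s+".png")
cv2.imwrite("pics/z7a.png",np.hstack([I("top127"),I("side207")])); cv2.imwrite("pics/z7b.png",np.hstack([I("top369"),I("side240")]))
```

```text
top 0.092 [231. 151.] 312 [0.6054 0.0737] [68.1 45.9] 84.1
top 0.092 [250. 154.] 172 [0.598  0.0065] [52.7 45.5] 83.2
top 0.092 [308. 161.] 159 [ 0.5816 -0.1628] [45.5 38.9] -6.7
top 0.138 [268. 151.] 339 [ 0.5936 -0.0387] [67.8 45.7] 84.2
top 0.138 [292. 154.] 325 [ 0.5866 -0.1102] [67.7 44.5] 84.3
side 0.092 [207. 202.] 367 [0.6042 0.0438] [138.6  49.5] 85.0
side 0.092 [379. 224.] 60 [0.0315 0.0731] [52.9 25.1] -24.2
side 0.138 [216. 170.] 355 [ 0.5923 -0.071 ] [148.1  48.1] 84.2
t 44.3 p [ 0.3917 -0.0124  0.1933] psi -5.86 tiltfix(deg) [-0.    0.02 -0.  ] F [-0.   0.2 -0.4] w 0.0854 j6 0.07
[[0, -0.001, 0.0145, -0.037, np.float64(-0.14), 0, 0], [0, -0.001, 0.0145, -0.037, np.float64(-0.14), 0, 0], [0, -0.001, 0.0145, -0.037, np.float64(-0.14), 0, 0], [0, -0.001, 0.0145, -0.037, np.float64(-0.14), 0, 0], [0, -0.001, 0.0145, -0.037, np.float64(-0.14), 0, 0], [0, -0.001, 0.015, -0.037, np.float64(-0.14), 0, 0]]
```

View pics/side7.png

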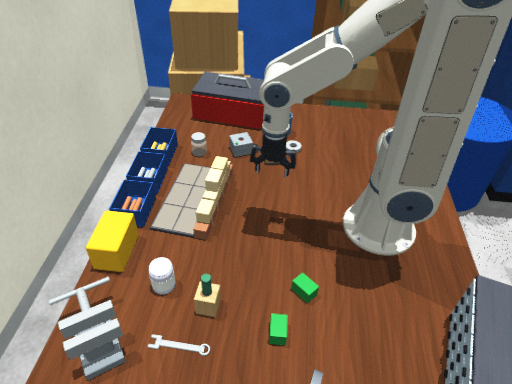

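View pics/z7a.png

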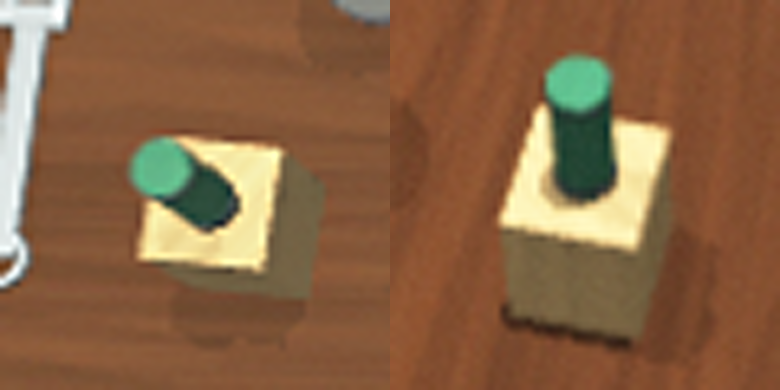

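View pics/z7b.png

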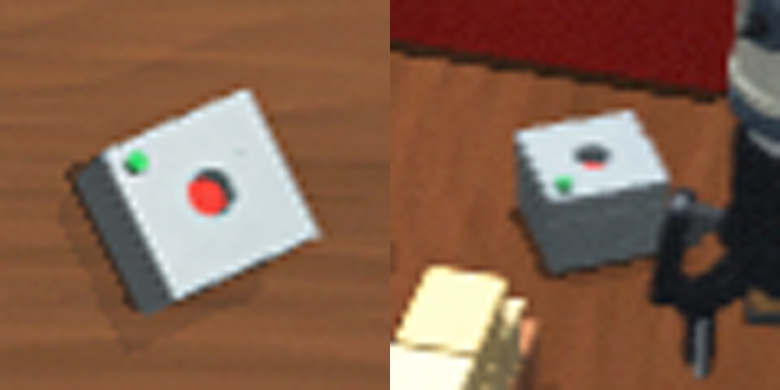

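Run:
```python
from h import *
np.set_printoptions(precision=4,suppress=True)
for n in("top","side"):
    im=shot(n); f=im["frame"]; hsv=cv2.cvtColor(f,cv2.COLOR_RGB2HSV); C=cloud(im)
    near=lambda x,y,r:(np.hypot(C[...,0]-x,C[...,1]-y)<r)
    g=(hsv[...,0]>60)&(hsv[...,0]<90)&(hsv[...,1]>90)&(hsv[...,2]>130)&near(.53,.38,.09)
    for b in blobs(g,10):
        v,u=np.nonzero(b[0]); print(n,"handle top",b[1],b[2],cast(im,[b[2]],.145)[0], rect(im,b[0],.145)[:2])
    st=near(.52,.38,.08)&(hsv[...,2]>170)&(hsv[...,0]<35)&(hsv[...,1]<140)&(abs(C[...,2]-.075)<.012)
    for b in blobs(st,40):
        print(n,"stand top",b[1],b[2],*rect(im,b[0],.075))
    r=((hsv[...,0]<8)|(hsv[...,0]>172))&(hsv[...,1]>130)&near(.53,-.36,.1)
    for b in blobs(r,5): print(n,"red",b[1],b[2],cast(im,[b[2]],.048)[0])
    X=near(.53,-.36,.1)&(abs(C[...,2]-.060)<.008)
    for b in blobs(X,60):
        m=cv2.morphologyEx(b[0].astype(np.uint8),cv2.MORPH_CLOSE,np.ones((5,5)))
        print(n,"box",b[1],b[2],*rect(im,b[0],.06)[:3])
```

```text
top handle top 54 [121.3889 165.6111] [0.5369 0.3925 0.145 ] (array([0.5372, 0.3922]), (21.943809509277344, 20.944616317749023))
top stand top 224 [130.7411 171.9955] [0.538  0.3926] (60.47438049316406, 58.696014404296875) -5.1219482421875 [0.5341 0.3878]
top red 25 [370.44 177.72] [ 0.5421 -0.3743  0.048 ]
top box 573 [370.4695 177.5585] [ 0.54   -0.3705] (81.28108215332031, 80.80097198486328) -63.75421142578125
side handle top 63 [205.4444 277.4603] [0.5396 0.3936 0.145 ] (array([0.5395, 0.3936]), (24.71091651916504, 22.771791458129883))
side stand top 276 [207.0145 293.5543] [0.5391 0.3929] (62.268531799316406, 61.64106750488281) 85.78386688232422 [0.5375 0.3984]
side box 244 [240.4016 139.2705] [ 0.5417 -0.3637] (101.63724517822266, 84.57667541503906) -64.94522857666016
```

Run:
```python
from h import *
np.set_printoptions(precision=4,suppress=True)
for n in("top","side"):
    im=shot(n); f=im["frame"]; hsv=cv2.cvtColor(f,cv2.COLOR_RGB2HSV); C=cloud(im)
    near=(np.hypot(C[...,0]-.54,C[...,1]+.37)<.075)
    X=near&(abs(C[...,2]-.060)<.015)&(hsv[...,2]>150)&(hsv[...,1]<60)
    bl=max(blobs(X,60),key=lambda b:b[1])
    print(n,"box",bl[1],*rect(im,bl[0],.06)[:3])
    cs,_=cv2.findContours(bl[0].astype(np.uint8),cv2.RETR_CCOMP,cv2.CHAIN_APPROX_NONE)
    fill=np.zeros(X.shape,np.uint8); cv2.drawContours(fill,[max(cs,key=cv2.contourArea)],-1,1,-1)
    for b in blobs((fill>0)&~bl[0],5): print("  hole",b[1],b[2],cast(im,[b[2]],.06)[0], rect(im,b[0],.06)[:2])
```

```text
top box 545 [ 0.541 -0.372] (79.91046142578125, 78.34600830078125) 25.572040557861328
  hole 12 [359.5 172.5] [ 0.5555 -0.3356  0.06  ] (array([ 0.5555, -0.3356]), (9.511828422546387, 8.962567329406738))
  hole 39 [370.8462 177.2308] [ 0.5411 -0.3719  0.06  ] (array([ 0.5418, -0.3722]), (19.80000877380371, 19.588768005371094))
side box 195 [ 0.5432 -0.3737] (82.08305358886719, 78.58488464355469) -64.61884880065918
  hole 13 [240.8462 138.6923] [ 0.5413 -0.3727  0.06  ] (array([ 0.5419, -0.3737]), (21.780027389526367, 16.133378982543945))
  hole 7 [236.     142.7143] [ 0.5576 -0.3416  0.06  ] (array([ 0.5574, -0.3397]), (13.917186737060547, 8.354416847229004))
```

Run:
```python
from h import *
e=rows((.5388,.393,.2),-5.8,g=1,n=11)
e=rows((.5388,.393,.11),-5.8,g=1,start=e)
```

```text
t 44.5 p [ 0.3915 -0.0128  0.1931] psi -5.96 tiltfix(deg) [0.   0.01 0.02] F [-0.3 -0.5 -0.5] w 0.0855 j6 0.07
[[1, -0.0005, 0.0095, -0.038, np.float64(-0.01), 0, 0], [1, -0.0005, 0.0095, -0.038, np.float64(-0.01), 0, 0], [1, -0.0005, 0.0095, -0.038, np.float64(-0.01), 0, 0], [1, -0.0005, 0.0095, -0.038, np.float64(-0.01), 0, 0], [1, -0.0005, 0.0095, -0.038, np.float64(-0.01), 0, 0], [1, -0.0005, 0.0095, -0.038, np.float64(-0.01), 0, 0], [1, -0.0005, 0.0095, -0.038, np.float64(-0.01), 0, 0], [1, -0.0005, 0.0095, -0.038, np.float64(-0.01), 0, 0]]
[[1, -0.0005, 0.0095, -0.038, np.float64(-0.01), 0, 0], [1, -0.0005, 0.0095, -0.038, np.float64(-0.01), 0, 0], [1, -0.0005, 0.0095, -0.038, np.float64(-0.01), 0, 0]]
[[1, 0.03, 0.0, 0.0, np.float64(-0.0), 0, 0], [1, 0.03, 0.0, 0.0, np.float64(-0.0), 0, 0], [1, 0.03, 0.0, 0.0, np.float64(-0.0), 0, 0]]
```

{"op": "jog_arm", "data": {"deltas": [[1, -0.001, 0.0095, -0.038, 0, 0, 0], [1, -0.001, 0.0095, -0.038, 0, 0, 0], [1, -0.001, 0.0095, -0.038, 0, 0, 0], [1, -0.001, 0.0095, -0.038, 0, 0, 0], [1, -0.001, 0.0095, -0.038, 0, 0, 0], [1, -0.001, 0.0095, -0.038, 0, 0, 0], [1, -0.001, 0.0095, -0.038, 0, 0, 0], [1, 0, 0.0095, -0.038, 0, 0, 0]]}}

```text
clock: 45.3
position: [0.499, 0.2835, 0.2001]
tool_rot: [1.285, 1.158, -1.285]
ft_force: [0.8, -0.3, -0.3]
grip_width: 0.0854
```

{"op": "jog_arm", "data": {"deltas": [[1, 0, 0.0095, -0.038, 0, 0, 0], [1, 0, 0.0095, -0.038, 0, 0, 0], [1, 0, 0.0095, -0.038, 0, 0, 0], [1, 0, 0, 0, 0, 0, 0], [1, 0, 0, 0, 0, 0, 0], [1, 0, 0, 0, 0, 0, 0], [1, 0, 0, 0, 0, 0, 0], [1, 0, 0, 0, 0, 0, 0]]}}

```text
clock: 46.1
position: [0.5382, 0.3921, 0.2005]
tool_rot: [1.285, 1.158, -1.285]
ft_force: [-0.1, 0.1, -0.1]
grip_width: 0.0855
```

Run:
```python
from h import *
e=rows((.5388,.393,.11),-5.8,g=1)
```

```text
t 46.1 p [0.5382 0.3921 0.2005] psi -5.93 tiltfix(deg) [-0.    0.01 -0.  ] F [-0.1  0.1 -0.1] w 0.0855 j6 0.73
[[1, 0.03, 0.0, -0.0005, np.float64(-0.04), 0, 0], [1, 0.03, 0.0, -0.0005, np.float64(-0.04), 0, 0], [1, 0.03, 0.0, -0.0005, np.float64(-0.04), 0, 0]]
```

{"op": "jog_arm", "data": {"deltas": [[1, 0.03, 0, -0.001, 0, 0, 0], [1, 0.03, 0.0005, 0, 0, 0, 0], [1, 0.03, 0, 0, 0, 0, 0], [1, 0, 0, 0, 0, 0, 0], [1, 0, 0, 0, 0, 0, 0], [1, 0, 0, 0, 0, 0, 0]]}}

```text
clock: 46.7
position: [0.5398, 0.3946, 0.1123]
tool_rot: [1.287, 1.159, -1.282]
ft_force: [0.9, -0.5, 1.0]
grip_width: 0.0853
```

{"op": "jog_arm", "data": {"deltas": [[0, 0, 0, 0, 0, 0, 0], [0, 0, 0, 0, 0, 0, 0], [0, 0, 0, 0, 0, 0, 0], [0, 0, 0, 0, 0, 0, 0], [0, 0, 0, 0, 0, 0, 0], [0, 0, 0, 0, 0, 0, 0]]}}

```text
clock: 47.3
position: [0.5388, 0.3942, 0.1108]
tool_rot: [1.285, 1.159, -1.284]
ft_force: [-2.1, -0.3, 4.9]
grip_width: 0.0271
```

{"op": "jog_arm", "data": {"deltas": [[0, -0.03, 0, 0, 0, 0, 0], [0, -0.04, 0, 0, 0, 0, 0], [0, -0.04, 0, 0, 0, 0, 0], [0, -0.04, 0, 0, 0, 0, 0], [0, 0, 0, 0, 0, 0, 0], [0, 0, 0, 0, 0, 0, 0], [0, 0, 0, 0, 0, 0, 0]]}}

```text
clock: 48.0
position: [0.538, 0.3935, 0.2585]
tool_rot: [1.282, 1.159, -1.287]
ft_force: [0.4, -0.3, -2.4]
grip_width: 0.0268
```

Run:
```python
from h import *
rows((.5421,-.3728,.265),-5.83,n=20)
for n in("top","side"):
    im=shot(n,n+"8"); s,p,R=pose(); u,v=proj(im,[p])[0].astype(int)
    f=im["frame"][max(v-40,0):v+50,u-45:u+45].copy(); cv2.imwrite(f"pics/z8{n}.png",cv2.resize(f[:,:,::-1],(400,400),interpolation=cv2.INTER_CUBIC))
cv2.imwrite("pics/z8.png",np.hstack([cv2.imread("pics/z8top.png"),cv2.imread("pics/z8side.png")]))
```

```text
t 48.0 p [0.538  0.3935 0.2585] psi -5.87 tiltfix(deg) [-0.    0.1   0.11] F [ 0.4 -0.3 -2.4] w 0.0268 j6 0.73
[[0, -0.0005, 0.004, 0.038, np.float64(-0.0), 0, 0], [0, -0.0005, 0.004, 0.038, np.float64(-0.0), 0, 0], [0, -0.0005, 0.004, 0.038, np.float64(-0.0), 0, 0], [0, -0.0005, 0.004, 0.038, np.float64(-0.0), 0, 0], [0, -0.0005, 0.004, 0.038, np.float64(-0.0), 0, 0], [0, -0.0005, 0.004, 0.038, np.float64(-0.0), 0, 0], [0, -0.0005, 0.004, 0.038, np.float64(-0.0), 0, 0], [0, -0.0005, 0.004, 0.038, np.float64(-0.0), 0, 0]]
[[0, -0.0005, 0.004, 0.038, np.float64(-0.0), 0, 0], [0, -0.0005, 0.004, 0.038, np.float64(-0.0), 0, 0], [0, -0.0005, 0.004, 0.038, np.float64(-0.0), 0, 0], [0, -0.0005, 0.004, 0.038, np.float64(-0.0), 0, 0], [0, -0.0005, 0.004, 0.038, np.float64(-0.0), 0, 0], [0, -0.0005, 0.004, 0.038, np.float64(-0.0), 0, 0], [0, -0.0005, 0.004, 0.038, np.float64(-0.0), 0, 0], [0, -0.0005, 0.004, 0.038, np.float64(-0.0), 0, 0]]
[[0, -0.0005, 0.004, 0.038, np.float64(-0.0), 0, 0], [0, -0.0005, 0.004, 0.038, np.float64(-0.0), 0, 0], [0, -0.0005, 0.004, 0.038, np.float64(-0.0), 0, 0], [0, -0.0005, 0.004, 0.038, np.float64(-0.0), 0, 0]]
```

View pics/z8.png

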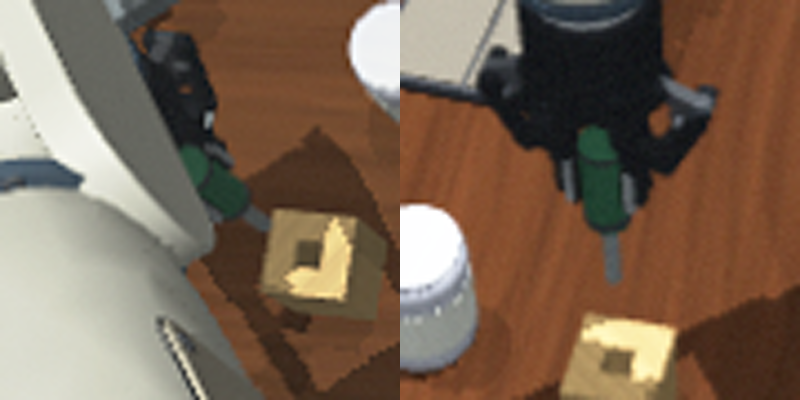

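{"op": "jog_arm", "data": {"deltas": [[0, -0.002, 0.004, 0.038, 0, 0, 0], [0, -0.002, 0.004, 0.038, 0, 0, 0], [0, -0.002, 0.004, 0.038, 0, 0, 0], [0, -0.002, 0.004, 0.038, 0, 0, 0], [0, 0, 0.004, 0.038, 0, 0, 0], [0, 0, 0.004, 0.038, 0, 0, 0], [0, 0, 0.004, 0.038, 0, 0, 0], [0, 0, 0.004, 0.038, 0, 0, 0]]}}

```text
clock: 48.9
position: [0.5388, 0.0868, 0.2671]
tool_rot: [1.283, 1.16, -1.286]
ft_force: [0.7, 0.2, -1.3]
grip_width: 0.0267
```

{"op": "jog_arm", "data": {"deltas": [[0, 0, 0.004, 0.038, 0, 0, 0], [0, 0, 0.004, 0.038, 0, 0, 0], [0, 0, 0.004, 0.038, 0, 0, 0], [0, 0, 0.004, 0.038, 0, 0, 0], [0, 0, 0.004, 0.038, 0, 0, 0], [0, 0, 0.004, 0.038, 0, 0, 0], [0, 0, 0.004, 0.038, 0, 0, 0], [0, 0, 0.004, 0.038, 0, 0, 0]]}}

```text
clock: 49.7
position: [0.5396, -0.2187, 0.267]
tool_rot: [1.284, 1.161, -1.285]
ft_force: [0.4, 0.5, -1.7]
grip_width: 0.0267
```

{"op": "jog_arm", "data": {"deltas": [[0, 0, 0.004, 0.038, 0, 0, 0], [0, 0, 0.004, 0.038, 0, 0, 0], [0, 0, 0.004, 0.038, 0, 0, 0], [0, 0, 0.004, 0.038, 0, 0, 0], [0, 0, 0, 0, 0, 0, 0], [0, 0, 0, 0, 0, 0, 0], [0, 0, 0, 0, 0, 0, 0], [0, 0, 0, 0, 0, 0, 0]]}}

```text
clock: 50.5
position: [0.5407, -0.3688, 0.268]
tool_rot: [1.284, 1.161, -1.284]
ft_force: [-0.6, -0.9, -0.7]
grip_width: 0.0266
```

Run:
```python
from h import *
rows((.5421,-.3728,.175),-5.83)
```

```text
t 50.5 p [ 0.5407 -0.3688  0.268 ] psi -5.80 tiltfix(deg) [-0.   -0.03  0.04] F [-0.6 -0.9 -0.7] w 0.0266 j6 -0.50
[[0, 0.031, 0.0005, 0.0015, np.float64(0.01), 0, 0], [0, 0.031, 0.0005, 0.0015, np.float64(0.01), 0, 0], [0, 0.031, 0.0005, 0.0015, np.float64(0.01), 0, 0]]
```

{"op": "jog_arm", "data": {"deltas": [[0, 0.031, 0.0005, 0.0015, 0, 0, 0], [0, 0.031, 0.0005, 0.0015, 0, 0, 0], [0, 0.031, 0.0005, 0.0015, 0, 0, 0], [0, 0, 0, 0, 0, 0, 0], [0, 0, 0, 0, 0, 0, 0], [0, 0, 0, 0, 0, 0, 0]]}}

```text
clock: 51.1
position: [0.5428, -0.375, 0.1774]
tool_rot: [1.284, 1.156, -1.283]
ft_force: [0.5, 0.0, -1.1]
grip_width: 0.0268
```

Run:
```python
from h import *
rows((.5421,-.3728,.165),-5.83)
for n in("top","side"):
    im=shot(n,n+"9"); s,p,R=pose(); u,v=proj(im,[[p[0],p[1],.09]])[0].astype(int)
    f=im["frame"][max(v-30,0):v+30,u-30:u+30].copy(); cv2.imwrite(f"pics/z9{n}.png",cv2.resize(f[:,:,::-1],(400,400),interpolation=cv2.INTER_CUBIC))
cv2.imwrite("pics/z9.png",np.hstack([cv2.imread("pics/z9top.png"),cv2.imread("pics/z9side.png")]))
```

```text
t 51.1 p [ 0.5428 -0.375   0.1774] psi -5.83 tiltfix(deg) [ 0.    0.08 -0.14] F [ 0.5  0.  -1.1] w 0.0268 j6 -0.50
[[0, 0.0125, -0.001, -0.002, np.float64(-0.0), 0, 0]]
```

View pics/z9.png

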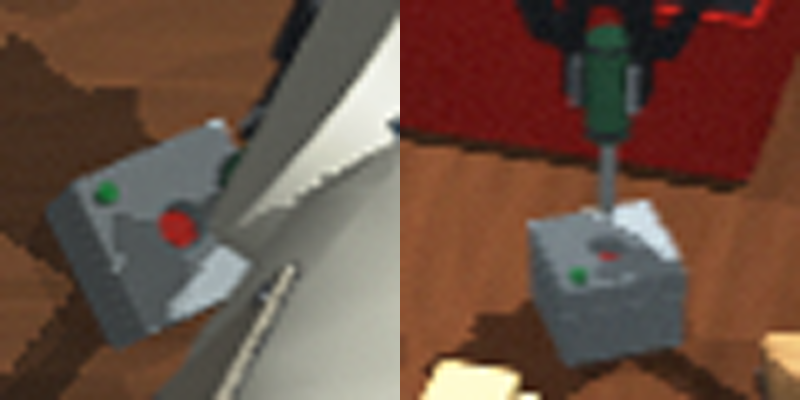

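{"op": "jog_arm", "data": {"deltas": [[0, 0.014, -0.0005, -0.002, 0, 0, 0], [0, 0, 0, 0, 0, 0, 0], [0, 0, 0, 0, 0, 0, 0], [0, 0, 0, 0, 0, 0, 0]]}}

```text
clock: 51.6
position: [0.5415, -0.3727, 0.1613]
tool_rot: [1.284, 1.159, -1.284]
ft_force: [0.9, 0.1, -0.5]
grip_width: 0.0268
```

{"op": "jog_arm", "data": {"deltas": [[0, 0.005, 0, 0, 0, 0, 0], [0, 0.004, 0, 0, 0, 0, 0], [0, 0, 0, 0, 0, 0, 0], [0, 0, 0, 0, 0, 0, 0]]}}

```text
clock: 52.0
position: [0.5413, -0.3726, 0.152]
tool_rot: [1.284, 1.16, -1.284]
ft_force: [-0.9, -0.0, -0.6]
grip_width: 0.0265
```

{"op": "jog_arm", "data": {"deltas": [[0, 0.006, 0, 0, 0, 0, 0], [0, 0, 0, 0, 0, 0, 0], [0, 0, 0, 0, 0, 0, 0]]}}

```text
clock: 52.3
position: [0.5413, -0.3726, 0.1461]
tool_rot: [1.284, 1.159, -1.284]
ft_force: [0.7, 0.7, -1.0]
grip_width: 0.0263
```

{"op": "jog_arm", "data": {"deltas": [[0, 0.004, 0, 0, 0, 0, 0], [0, 0, 0, 0, 0, 0, 0], [0, 0, 0, 0, 0, 0, 0]]}}

```text
clock: 52.6
position: [0.5417, -0.3729, 0.1426]
tool_rot: [1.284, 1.158, -1.284]
ft_force: [0.0, -0.3, 1.7]
grip_width: 0.0267
```

{"op": "jog_arm", "data": {"deltas": [[0, 0.003, 0, 0, 0, 0, 0], [0, 0, 0, 0, 0, 0, 0], [0, 0, 0, 0, 0, 0, 0]]}}

```text
clock: 52.9
position: [0.5417, -0.3729, 0.1396]
tool_rot: [1.284, 1.158, -1.284]
ft_force: [0.9, -0.1, 3.8]
grip_width: 0.027
```

Spring force is rising, so I'm on the button. I'll go on to the bottom stop.

{"op": "jog_arm", "data": {"deltas": [[0, 0.002, 0, 0, 0, 0, 0], [0, 0.001, 0, 0, 0, 0, 0], [0, 0, 0, 0, 0, 0, 0], [0, 0, 0, 0, 0, 0, 0]]}}

```text
clock: 53.3
position: [0.5419, -0.3731, 0.1377]
tool_rot: [1.284, 1.157, -1.284]
ft_force: [-1.7, 1.0, 12.7]
grip_width: 0.0268
```

{"op": "jog_arm", "data": {"deltas": [[0, 0.001, 0, 0, 0, 0, 0], [0, 0, 0, 0, 0, 0, 0], [0, 0, 0, 0, 0, 0, 0], [0, 0, 0, 0, 0, 0, 0]]}}

```text
clock: 53.7
position: [0.542, -0.3733, 0.1377]
tool_rot: [1.284, 1.157, -1.284]
ft_force: [-3.0, 1.5, 20.0]
grip_width: 0.0267
```

Run:
```python
from h import *
for n in("top","side"):
    im=shot(n,n+"10"); s,p,R=pose(); u,v=proj(im,[[p[0],p[1],.06]])[0].astype(int)
    f=im["frame"][max(v-30,0):v+30,u-30:u+30].copy(); cv2.imwrite(f"pics/z10{n}.png",cv2.resize(f[:,:,::-1],(400,400),interpolation=cv2.INTER_CUBIC))
cv2.imwrite("pics/z10.png",np.hstack([cv2.imread("pics/z10top.png"),cv2.imread("pics/z10side.png")]))
```

```text
(no output)
```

View pics/z10.png

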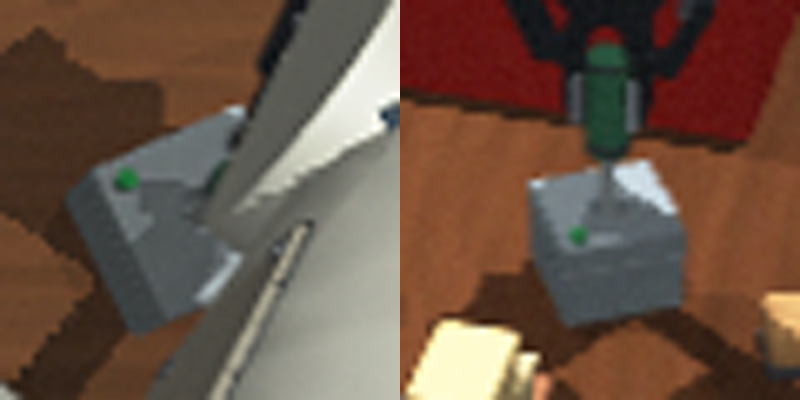

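{"op": "jog_arm", "data": {"deltas": [[0, -0.01, 0, 0, 0, 0, 0], [0, -0.03, 0, 0, 0, 0, 0], [0, -0.045, 0, 0, 0, 0, 0], [0, -0.045, 0, 0, 0, 0, 0], [0, 0, 0, 0, 0, 0, 0], [0, 0, 0, 0, 0, 0, 0]]}}

```text
clock: 54.4
position: [0.5414, -0.3727, 0.2658]
tool_rot: [1.284, 1.158, -1.284]
ft_force: [0.0, 0.6, -1.5]
grip_width: 0.027
```

Run:
```python
from h import *
rows((.5388,.3938,.265),-5.83,n=20)
```

```text
t 54.4 p [ 0.5414 -0.3727  0.2658] psi -5.87 tiltfix(deg) [-0.    0.03 -0.04] F [ 0.   0.6 -1.5] w 0.0270 j6 -0.50
[[0, 0.0, -0.004, -0.038, np.float64(-0.0), 0, 0], [0, 0.0, -0.004, -0.038, np.float64(-0.0), 0, 0], [0, 0.0, -0.004, -0.038, np.float64(-0.0), 0, 0], [0, 0.0, -0.004, -0.038, np.float64(-0.0), 0, 0], [0, 0.0, -0.004, -0.038, np.float64(-0.0), 0, 0], [0, 0.0, -0.004, -0.038, np.float64(-0.0), 0, 0], [0, 0.0, -0.004, -0.038, np.float64(-0.0), 0, 0], [0, 0.0, -0.004, -0.038, np.float64(-0.0), 0, 0]]
[[0, 0.0, -0.004, -0.038, np.float64(-0.0), 0, 0], [0, 0.0, -0.004, -0.038, np.float64(-0.0), 0, 0], [0, 0.0, -0.004, -0.038, np.float64(-0.0), 0, 0], [0, 0.0, -0.004, -0.038, np.float64(-0.0), 0, 0], [0, 0.0, -0.004, -0.038, np.float64(-0.0), 0, 0], [0, 0.0, -0.004, -0.038, np.float64(-0.0), 0, 0], [0, 0.0, -0.004, -0.038, np.float64(-0.0), 0, 0], [0, 0.0, -0.004, -0.038, np.float64(-0.0), 0, 0]]
[[0, 0.0, -0.004, -0.038, np.float64(-0.0), 0, 0], [0, 0.0, -0.004, -0.038, np.float64(-0.0), 0, 0], [0, 0.0, -0.004, -0.038, np.float64(-0.0), 0, 0], [0, 0.0, -0.004, -0.038, np.float64(-0.0), 0, 0]]
```

{"op": "jog_arm", "data": {"deltas": [[0, 0, -0.004, -0.038, 0, 0, 0], [0, 0, -0.004, -0.038, 0, 0, 0], [0, 0, -0.004, -0.038, 0, 0, 0], [0, 0, -0.004, -0.038, 0, 0, 0], [0, 0, -0.004, -0.038, 0, 0, 0], [0, 0, -0.004, -0.038, 0, 0, 0], [0, 0, -0.004, -0.038, 0, 0, 0], [0, 0, -0.004, -0.038, 0, 0, 0]]}}

```text
clock: 55.2
position: [0.539, -0.0653, 0.263]
tool_rot: [1.283, 1.162, -1.287]
ft_force: [-0.5, 0.2, -1.7]
grip_width: 0.0269
```

{"op": "jog_arm", "data": {"deltas": [[0, 0, -0.004, -0.038, 0, 0, 0], [0, 0, -0.004, -0.038, 0, 0, 0], [0, 0, -0.004, -0.038, 0, 0, 0], [0, 0, -0.004, -0.038, 0, 0, 0], [0, 0, -0.004, -0.038, 0, 0, 0], [0, 0, -0.004, -0.038, 0, 0, 0], [0, 0, -0.004, -0.038, 0, 0, 0], [0, 0, -0.004, -0.038, 0, 0, 0]]}}

```text
clock: 56.0
position: [0.5383, 0.2396, 0.2628]
tool_rot: [1.281, 1.16, -1.288]
ft_force: [0.2, -0.5, -0.5]
grip_width: 0.0266
```

{"op": "jog_arm", "data": {"deltas": [[0, 0, -0.004, -0.038, 0, 0, 0], [0, 0, -0.004, -0.038, 0, 0, 0], [0, 0, -0.004, -0.038, 0, 0, 0], [0, 0, -0.004, -0.038, 0, 0, 0], [0, 0, 0, 0, 0, 0, 0], [0, 0, 0, 0, 0, 0, 0], [0, 0, 0, 0, 0, 0, 0], [0, 0, 0, 0, 0, 0, 0]]}}

```text
clock: 56.8
position: [0.5394, 0.3901, 0.2646]
tool_rot: [1.284, 1.158, -1.286]
ft_force: [-0.3, 0.2, -1.4]
grip_width: 0.0268
```

Run:
```python
from h import *
rows((.5388,.3938,.182),-5.83)
```

```text
t 56.8 p [0.5394 0.3901 0.2646] psi -5.93 tiltfix(deg) [-0.    0.07  0.05] F [-0.3  0.2 -1.4] w 0.0268 j6 0.73
[[0, 0.0415, -0.0005, -0.002, np.float64(-0.05), 0, 0], [0, 0.0415, -0.0005, -0.002, np.float64(-0.05), 0, 0]]
```

{"op": "jog_arm", "data": {"deltas": [[0, 0.041, 0, -0.0015, 0, 0, 0], [0, 0.041, 0, -0.0015, 0, 0, 0], [0, 0, 0, 0, 0, 0, 0], [0, 0, 0, 0, 0, 0, 0], [0, 0, 0, 0, 0, 0, 0], [0, 0, 0, 0, 0, 0, 0]]}}

```text
clock: 57.4
position: [0.541, 0.3951, 0.1858]
tool_rot: [1.287, 1.158, -1.281]
ft_force: [0.2, -0.8, -1.3]
grip_width: 0.0264
```

Run:
```python
from h import *
rows((.5388,.3938,.16),-5.83)
for n in("top","side"):
    im=shot(n,n+"11"); s,p,R=pose(); u,v=proj(im,[[p[0],p[1],.09]])[0].astype(int)
    f=im["frame"][max(v-30,0):v+30,u-30:u+30].copy(); cv2.imwrite(f"pics/z11{n}.png",cv2.resize(f[:,:,::-1],(400,400),interpolation=cv2.INTER_CUBIC))
cv2.imwrite("pics/z11.png",np.hstack([cv2.imread("pics/z11top.png"),cv2.imread("pics/z11side.png")]))
```

```text
t 57.4 p [0.541  0.3951 0.1858] psi -5.88 tiltfix(deg) [-0.   -0.14 -0.16] F [ 0.2 -0.8 -1.3] w 0.0264 j6 0.73
[[0, 0.026, -0.002, 0.0015, np.float64(-0.05), 0, 0]]
```

View pics/z11.png

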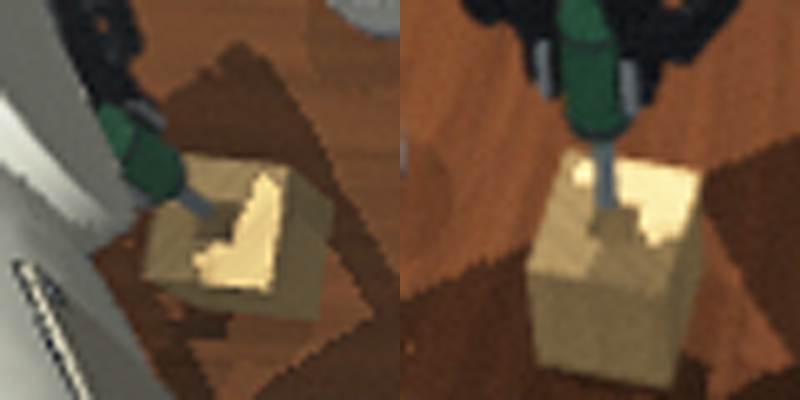

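{"op": "jog_arm", "data": {"deltas": [[0, 0, 0, 0, 0, 0, 0], [0, 0, 0, 0, 0, 0, 0], [0, 0, 0, 0, 0, 0, 0], [0, 0, 0, 0, 0, 0, 0]]}}

```text
clock: 57.9
position: [0.5398, 0.3945, 0.1833]
tool_rot: [1.284, 1.159, -1.284]
ft_force: [-0.0, -1.3, -1.0]
grip_width: 0.0271
```

Run:
```python
from h import *
rows((.5388,.3938,.16),-5.83)
```

```text
t 57.9 p [0.5398 0.3945 0.1833] psi -5.86 tiltfix(deg) [0. 0. 0.] F [-0.  -1.3 -1. ] w 0.0271 j6 0.73
[[0, 0.0235, -0.001, 0.001, np.float64(-0.03), 0, 0]]
```

{"op": "jog_arm", "data": {"deltas": [[0, 0.004, -0.001, 0.0005, 0, 0, 0], [0, 0.01, 0, 0, 0, 0, 0], [0, 0.01, 0, 0, 0, 0, 0], [0, 0, 0, 0, 0, 0, 0], [0, 0, 0, 0, 0, 0, 0]]}}

```text
clock: 58.4
position: [0.5385, 0.3939, 0.1585]
tool_rot: [1.283, 1.159, -1.285]
ft_force: [-0.2, 0.4, -0.7]
grip_width: 0.0266
```

{"op": "jog_arm", "data": {"deltas": [[0, 0.015, 0, 0, 0, 0, 0], [0, 0.015, 0, 0, 0, 0, 0], [0, 0.01, 0, 0, 0, 0, 0], [0, 0, 0, 0, 0, 0, 0], [0, 0, 0, 0, 0, 0, 0], [0, 0, 0, 0, 0, 0, 0]]}}

```text
clock: 59.0
position: [0.5391, 0.3943, 0.1197]
tool_rot: [1.285, 1.159, -1.284]
ft_force: [-0.3, 0.2, -1.6]
grip_width: 0.0265
```

{"op": "jog_arm", "data": {"deltas": [[0, 0.006, 0, 0, 0, 0, 0], [0, 0.002, 0, 0, 0, 0, 0], [0, 0, 0, 0, 0, 0, 0], [0, 0, 0, 0, 0, 0, 0]]}}

```text
clock: 59.4
position: [0.5388, 0.3941, 0.1113]
tool_rot: [1.284, 1.159, -1.284]
ft_force: [0.3, -0.5, -1.0]
grip_width: 0.027
```

{"op": "jog_arm", "data": {"deltas": [[0, 0.001, 0, 0, 0, 0, 0], [0, 0, 0, 0, 0, 0, 0], [0, 0, 0, 0, 0, 0, 0]]}}

```text
clock: 59.7
position: [0.5389, 0.3942, 0.1108]
tool_rot: [1.285, 1.159, -1.284]
ft_force: [-1.3, -1.2, 6.9]
grip_width: 0.0267
```

Seated at the same height as at the start. I'll open, lift straight up and back off.

{"op": "jog_arm", "data": {"deltas": [[1, 0, 0, 0, 0, 0, 0], [1, 0, 0, 0, 0, 0, 0], [1, 0, 0, 0, 0, 0, 0], [1, 0, 0, 0, 0, 0, 0], [1, -0.02, 0, 0, 0, 0, 0], [1, -0.04, 0, 0, 0, 0, 0], [1, -0.04, 0, 0, 0, 0, 0], [1, 0, 0, 0, 0, 0, 0]]}}

```text
clock: 60.5
position: [0.5414, 0.396, 0.2165]
tool_rot: [1.292, 1.158, -1.276]
ft_force: [-0.2, -0.4, 0.8]
grip_width: 0.0855
```

{"op": "jog_arm", "data": {"deltas": [[1, -0.01, -0.03, 0.03, 0, 0, 0], [1, 0, -0.03, 0.035, 0, 0, 0], [1, 0, -0.03, 0.035, 0, 0, 0], [1, 0, -0.02, 0.04, 0, 0, 0], [1, 0, -0.02, 0.04, 0, 0, 0], [1, 0, 0, 0.04, 0, 0, 0], [1, 0, 0, 0, 0, 0, 0], [1, 0, 0, 0, 0, 0, 0]]}}

```text
clock: 61.3
position: [0.3871, 0.1881, 0.2204]
tool_rot: [1.286, 1.158, -1.285]
ft_force: [0.1, 0.2, -0.6]
grip_width: 0.0854
```

Run:
```python
from h import *
look("12",(.092,.138))
print(arm.state()["position"],arm.state()["clock"])
```

```text
top 0.092 [231. 151.] 312 [0.6056 0.0737] [68.1 45.6] 84.2
top 0.092 [250. 154.] 168 [0.5989 0.0113] [45.8 41.9] -5.0
top 0.092 [308. 161.] 157 [ 0.5814 -0.1641] [45.5 36.2] -6.7
top 0.138 [268. 151.] 336 [ 0.5936 -0.0386] [67.8 45.7] 84.2
top 0.138 [292. 154.] 327 [ 0.5866 -0.1102] [67.7 44.5] 84.3
side 0.092 [207. 201.] 366 [0.6036 0.0419] [146.6  48.8] 82.7
side 0.092 [376. 223.] 69 [0.0347 0.069 ] [61.3 22.9] -31.4
side 0.138 [216. 170.] 346 [ 0.5918 -0.0712] [147.2  47.6] 83.5
[0.3876 0.1893 0.2204] 61.4
```

View pics/side12.png

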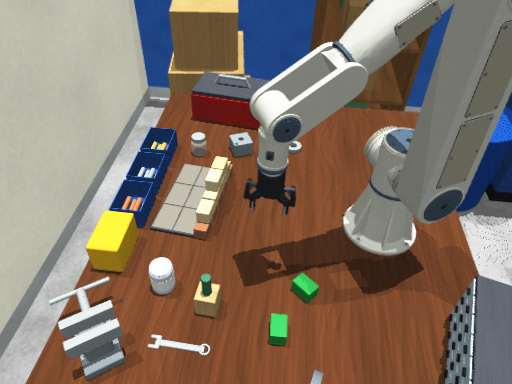

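View pics/top12.png

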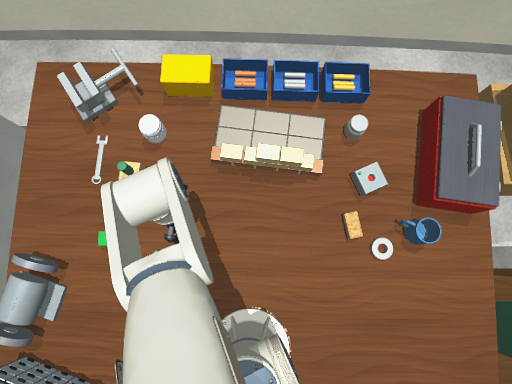

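Both views look right. The wall of six stands at (268,155) in the top view, and the punch is upright in its stand at (207,285) in the side view. The sanding block, bearing, mug, jar, can and spanner are where they were, and the gripper is clear of everything.

Run:
```python
from h import *
print(arm.hand_in())
```

```text
the job is handed in; nothing more can be done
None
```

The job is handed in at about 61 s of the 210 s allowed; no verdict was reported.

- **Shield:** All six loose cream bricks are laid. Four fill the first new course (low1 to low4), and the last two went on above at high1 and high2. In the top camera each brick was within about 1.5 mm of its place along the course and 0.6 mm across it. Brick angles matched the base course to about 0.2°. I left the green look-alikes alone.
- **Start button:** I pressed it with the punch's pin until it stopped moving, at about 20 N against the 5.5 N that puts it fully down. I held it there about half a second. I judged this from force and travel; the lamp showed no clear change.
- **Punch:** It is back in its stand, seated at the same height as when I picked it up (tool height 0.1108 m both times), and the last side view shows it upright.
- **Other things:** In the last views they stand where they were. In the last top view the arm hid one green block and covered part of the stand; the side view shows both green blocks and the punch in place.

**Disagreement and forces:** The two cameras differed by 2–3 mm in x throughout, so I aimed at their average. I then corrected from the first bricks laid. The bench pushed back with about 30 N on the wrist while the bricks were being gripped, below the 120 N limit.

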